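# Mini cheeses under vacuum for the wax leak test

### The job

Put every waxed mini cheese that stands on the wooden board under vacuum for its leak test: turn the red vent tap on the chamber's clear lid a quarter turn counter-clockwise to let out the vacuum, lift the lid off and lay it down gently, knob up, on the round black rubber mat, and stand the cheeses flat, side by side, on the floor of the chamber. With the tap still open put the lid back squarely on the chamber, turn the tap shut, then flip the yellow guard on the pump starter right over so that it stays up and press the green button under it fully home. Leave the guard up, never start the pump while the lid is off or the tap open, and do not disturb the other things on the table.

Things in the scene. Friction and masses are not known exactly. Their poses are not given: they have to be found in the camera images.
- chamber: Steel vacuum chamber, fixed upright on the table: round pot, outer diameter 200, inside diameter 188, with a wider collar (outside 236, inside 222, top at z = 127) round the rim, in which the lid's plate lies. Origin at the centre of its underside. Rim at z = 110, flat inner floor at z = 50 (so 60 deep inside). z axis up. Starts closed by the lid and under vacuum.
- lid: Loose clear round lid, 0.36 to 0.6 kg, blue edge. Origin on its axis under the step beneath it, z up. Step: diameter 180 tapering to 172, 8 deep; enters the pot with 4 play all round. Plate: diameter 208, z = 8 to 18. Seated: origin 102 above the chamber's. Black knob in the centre; red tap 62 from the axis at +x; gauge (diameter 38, top z = 40) 62 out at -x. Any yaw will do.
- lid_knob (a point): Grip point of the lid's knob, on the lid's axis: a black cylinder, diameter 28, 40 tall, standing on the plate (lid z = 18 to 58); this point lies 16 below its top.
- tap_grip (a point): Grip point of the red tap handle, on the tap's axis (parallel to the lid's z): a bar 46 long along this frame's y, 12 thick along its x, 20 tall; this point is its centre, 32 above the lid's plate; beneath the bar only a stem, diameter 12, down to 8 above the plate. The frame turns with the handle.
- tap (a joint): Vent tap, rad: 0 = shut (bar across the brass spout), 1.57 = open (bar along the spout), stops at both. Grows counter-clockwise from above. Turns with 0.05 N m, stays where left. The lid is held down hard until the tap is at least 1.1 open, and will not go back on unless it is open: leave it open while the lid is off.
- mat: Round black rubber mat, fixed, diameter 200, 4 thick: the place for the lid. Origin at the centre of its underside. It may lie left or right of the chamber.
- board: Wooden board, fixed, 230 x 230, 18 thick, on which the cheeses stand. Origin at the centre of its underside. On the other side of the chamber from the mat.
- cheese0: Red waxed mini cheese: a loose round wheel, diameter 50, 32 tall, its edges bevelled by about 6, about 60 g. Origin at its very centre (16 above what it stands on), z along its axis; either face may be up. Absent in some runs.
- cheese1: Yellow waxed mini cheese: a loose round wheel, diameter 50, 32 tall, its edges bevelled by about 6, about 60 g. Origin at its very centre (16 above what it stands on), z along its axis; either face may be up. Absent in some runs.
- cheese2: Red waxed mini cheese: a loose round wheel, diameter 50, 32 tall, its edges bevelled by about 6, about 60 g. Origin at its very centre (16 above what it stands on), z along its axis; either face may be up. Absent in some runs.
- cheese3: Yellow waxed mini cheese: a loose round wheel, diameter 50, 32 tall, its edges bevelled by about 6, about 60 g. Origin at its very centre (16 above what it stands on), z along its axis; either face may be up. Absent in some runs.
- starter: Pump starter, fixed grey box 100 (x) x 130 (y), top at z = 85. Origin at the centre of its underside; its -x side faces the robot, more or less. It may stand behind the chamber to the left or to the right.
- guard_tab (a point): Grip point in the red tab of the yellow guard: an upright block 12 wide along the starter's y, 14 along its x, 26 tall, on top of the guard near its front edge; this point is 4 below the tab's top, 22 above the guard's top face. Moves with the guard. The frame is the guard's: when shut, parallel to the starter's.
- guard_hinge (a point): Hinge axis of the guard (along the starter's y), at the guard's back, 86 above the table. With the guard shut the tab point lies 50 in front of it and 51 above it. The guard is a box cover 58 long, 56 wide, 29 tall, open below.
- guard (a joint): Angle of the guard, rad: 0 = shut over the button, 1.9 = thrown right back (stop). Light, about 30 g; it falls shut below about 1.0 rad and falls open and stays beyond it.
- start_top (a point): Centre of the top of the green start button: diameter 24, its top 18 above the starter's top, in a black collar of diameter 40 and height 12. Pressed straight down. The point moves with the button.
- start (a joint): Travel of the start button, m: 0 = out, 0.006 = fully home. Springs back; about 5 N to press home.
- hygrometer: White hygrometer, fixed, 60 x 90 x 75 tall plus a short black aerial to z = 125. Bystander. Origin at the centre of its underside.
- trier: Cheese trier lying in front: steel rod 16 thick and 150 long with a wooden T handle. Bystander, loose. Origin under the rod.
- brush: Hand brush lying in front. Bystander, loose. Origin under its middle.
- jar: Cream-coloured jar, diameter 60, 75 tall, behind the chamber. Bystander, loose. Origin at the centre of its underside.
- bottle: Bottle, diameter 56, 140 tall, at the far left. Bystander, loose. Origin at the centre of its underside.
- tin: Aluminium tin with a red lid, diameter 88, 62 tall, at the far right. Bystander, loose. Origin at the centre of its underside.

How it is judged:
On the way, in this order (a step that is already met when the one before it is completed fails the run):
1. the vent tap is turned open with the lid still on the chamber (value of joint tap above 1.15 rad and z of lid in the frame of chamber between 0.098 and 0.1055 m and horizontal distance between lid and chamber below 0.008 m and angle between lid's own z axis and vertical below 0.03 rad), for 0.2 s.
2. the lid lies flat on the rubber mat, released (horizontal distance between lid and mat below 0.05 m and z of lid in the frame of mat below 0.008 m and angle between lid's own z axis and vertical below 0.05 rad and contact force between the fingers and lid below 0.2 N), for 0.2 s.
3. all the cheeses stand flat on the floor of the chamber (horizontal distance between each of cheese0, cheese1, cheese2, cheese3 and chamber below 0.073 m and z of cheese0 in the frame of chamber between 0.06 and 0.074 m and angle between the z axis of each of cheese0, cheese1, cheese2, cheese3 and the z axis of chamber, either way round below 0.15 rad and z of cheese1 in the frame of chamber between 0.06 and 0.074 m and z of cheese2 in the frame of chamber between 0.06 and 0.074 m and z of cheese3 in the frame of chamber between 0.06 and 0.074 m), for 0.2 s.
4. the lid is back on the chamber, seated squarely, with the tap still open (z of lid in the frame of chamber between 0.098 and 0.1055 m and horizontal distance between lid and chamber below 0.008 m and angle between lid's own z axis and vertical below 0.03 rad and value of joint tap above 0.9 rad), for 0.2 s.
5. the tap is shut (z of lid in the frame of chamber between 0.098 and 0.1055 m and horizontal distance between lid and chamber below 0.008 m and angle between lid's own z axis and vertical below 0.03 rad and value of joint tap below 0.2 rad), for 0.2 s.
6. the start button is pressed fully home with the guard thrown back (all of step 5 and value of joint start above 0.0048 m and value of joint guard above 1.5 rad), for 0.05 s.
At the end, for the whole second after the job is handed in: Every cheese stands flat on the chamber floor within 73 mm of its centre; lid seated (centred within 8 mm, height within 3.5 mm, tilt below 0.03 rad), at rest; tap shut (below 0.2 rad); guard thrown back (beyond 1.5 rad); start button, pressed home, is out again (all of step 3 and all of step 5 and value of joint guard above 1.5 rad and value of joint start below 0.002 m and linear speed of lid below 0.02 m/s); the robot touches nothing.
It fails at once if the start button is pressed while the tap is open or the lid is off the chamber (value of joint start above 0.003 m and (value of joint tap above 0.4 rad or not (z of lid in the frame of chamber between 0.098 and 0.1055 m and horizontal distance between lid and chamber below 0.008 m and angle between lid's own z axis and vertical below 0.03 rad))).
It fails at once if the lid is dropped (falls freely for more than about 25 mm) (linear speed of lid above 0.7 m/s and contact force between the fingers and lid below 0.02 N).
It fails at once if the lid is tipped by more than about 30 degrees (angle between lid's own z axis and vertical above 0.55 rad).
It fails at once if another thing on the table is moved more than 40 mm or tipped over (distance of any of trier, brush, jar, bottle, tin from where it was at the start of the episode above 0.04 m or angle between any of jar, bottle, tin's own z axis and vertical above 0.5 rad).
Of cheese0, cheese1, cheese2, cheese3 only 2 to 4 are there at a start; the rules pass over those that are not, and their reading is None.
At some moment in a run one of cheese0, cheese1, cheese2, cheese3 may be knocked a few centimetres aside while the robot is not near it.
It also fails if it takes over 210 s, if anything falls off the work surface, if the arm or the gripper's body presses on something with over 40 N, if the wrist force passes 120 N, or if a joint passes its speed limit or range.

### The arm

A 6-joint arm with a two-finger parallel gripper is mounted at the origin on the work surface. World frame = base frame: x ahead of the robot, y to its left, z up, the work surface at z = 0. Lengths are in m, angles in rad, forces in N, time in s.
With the tool pointing down it reaches from about 0.35 to 0.975 m from the base axis. Payload 4.9 kg.
Tool frame: the origin (TCP) lies at the very end of the fingers, on their centre line; the grasp point (between the pads) lies 19 mm behind it; y points along the fingers, z is the direction in which the jaws open and shut, and the axes are right-handed (so a half turn about y gives the same grasp; the last joint's range is limited). The gripper opens to 85 mm and grips with 20 to 120 N. Pads are 22 mm wide; open, the fingers measure 114 mm over their backs; the gripper's body (76 mm by 85 mm) begins 54 mm behind the grasp point. The pads swing forward as they close: fully open they stand 13 mm farther back than shut.
Start: joints at [-0.119, 0.053, 1.613, -0, 1.476, -0.119], TCP at [0.625, 0, 0.231] pointing down, gripper open.
Joint ranges: [-3.01, 3.01], [-1.01, 2.22], [0.06, 2.58], [-1.02, 4.17], [0.09, 2.62], [-3.14, 3.14]. Speed limits (rad/s): [2.57, 2.57, 3.14, 3.14, 3.14, 3.14].

### API

Orientations are given as a rotation vector (axis times angle).
In Python, from station import monitor, viewer, ticket gives the robot as it stands.
- The arm moves only by the tool servo_tool, never from a script. Its argument "commands" is one flat list of numbers, 7 for each row, row after row: the turn, a rotation vector about the tool's x, y, z in rad, then the shift along the tool's x, y, z in cm, then the opening, from 0 (shut) to 1 (fully open). In form: [rx, ry, rz, dx, dy, dz, claw, rx, ry, rz, dx, dy, dz, claw, ...]. A call has 1 to 20 rows; each row shifts and turns the pose as measured when the row begins, along the tool's axes as they then stand; what a row does not reach is not made up. A row lasts 1/10 s, in which the tool goes at most 50 mm and 8.59 degrees, less where a joint would pass 70% of its speed; a pose out of reach is approached as far as the arm can. A call is refused whole if a number of a shift passes 5 or a number of a turn 0.15, either way. A call with a gripper value outside its range is refused whole. The fingers move at their own pace and stop on an object; "grip_force" is the grip in N (left out, the last holds). Time passes only in rows, so rows that do not move let the fingers close. It gives the time, the measured TCP pose, the force and the opening at its end, in the units of the state.
- monitor.get_obs(): the state, without advancing time (a new reading comes with each control period).
- viewer.get_image(name): name is "scene" or "side" or "wrist"; returns a dict with "frame" (400x640x3 uint8, red, green, blue), "depth" (400x640 float32, m along the optical axis (not along the pixel's ray), 0 where there is no reading), "camera_matrix" (3x3 intrinsics, pixels), "cam_to_world" (4x4, takes a point from camera to world coordinates). Camera axes: x right, y down, z forward; pixel columns grow to the right and rows downward; lengths in m; the calibration is good to about 2 mm. A picture is of the moment at which its call begins.
- ticket.finish_job(): hands the job in, once; it reports no verdict.
The state is a dict: "t": time; "q": joint angles; "dq": joint speeds; "effort": joint torques, N m; "tool_pos": TCP position; "tool_rot": TCP orientation; "contact_force": force on the tool from outside, world axes, zero at the start; "wrist_torque": the same for the moment, N m; "opening": finger opening in m.
Only numpy, scipy, OpenCV 4.12 (cv2) and the standard library are available. Lean on these libraries where they do the work, as an engineer would, in place of code of your own. Each camera call takes 0.05 s, during which the arm holds its last target.

## Working session

There is one attempt and no reset: what is moved stays moved. The work goes in short steps, Python scripts to look and compute and a tool call to move; the robot and the scene stay as the last step left them, time stands still between calls to the robot, and variables do not carry over. Pictures are saved under pics/ and viewed, and the job is handed in when it is done.

Besides the shell and the picture viewer there is one more tool, called by a JSON object that holds its "fn" and its "kwargs". servo_tool: Moves the arm, as the interface text tells. Its arguments: {"type":"object","properties":{"commands":{"type":"array","items":{"type":"number"}},"grip_force":{"type":"number"}},"required":["commands"]}

```bash
ls; mkdir -p pics; cat > h.py <<'E'
import numpy as np, cv2
from scipy.spatial.transform import Rotation as R
from station import monitor, viewer, ticket
def snap(name,fn=None):
    d=viewer.get_image(name)
    np.savez('last_%s.npz'%name,**d)
    if fn: cv2.imwrite('pics/'+fn,d['frame'][:,:,::-1])
    return d
def load(name): return dict(np.load('last_%s.npz'%name))
def px(d,u,v,z=None,h=None):
    K=d['camera_matrix'];T=d['cam_to_world']
    r=np.array([(u-K[0,2])/K[0,0],(v-K[1,2])/K[1,1],1.])
    if h is not None:
        w=T[:3,:3]@r; s=(h-T[2,3])/w[2]; return T[:3,3]+s*w
    if z is None: z=d['depth'][int(round(v)),int(round(u))]
    return T[:3,:3]@(r*z)+T[:3,3]
def cloud(d):
    K=d['camera_matrix'];T=d['cam_to_world'];H,W=d['depth'].shape
    u,v=np.meshgrid(np.arange(W),np.arange(H));z=d['depth']
    p=np.stack([(u-K[0,2])/K[0,0]*z,(v-K[1,2])/K[1,1]*z,z],-1)
    return p@T[:3,:3].T+T[:3,3]
def st():
    o=monitor.get_obs()
    print('t',round(o['t'],2),'pos',np.round(o['tool_pos'],4),'rot',np.round(o['tool_rot'],3),'F',np.round(o['contact_force'],1),'open',round(float(o['opening']),4)); print('q',np.round(o['q'],3))
    print(np.round(R.from_rotvec(o['tool_rot']).as_matrix(),3).tolist())
    return o
E
python3 - <<'E'
from h import *
st()
for n in ['scene','side','wrist']:
    d=snap(n,n+'0.png'); print(n,d['camera_matrix'].round(1).tolist(),d['cam_to_world'].round(3).tolist())
E
```

```text
pics
t 0.0 pos [6.244e-01 1.000e-04 2.301e-01] rot [-1.211  1.211 -1.208] F [-0.4  0.2 -0.2] open 0.0854
q [-0.119  0.053  1.614  0.     1.476 -0.119]
[[0.0, -0.002, 1.0], [-1.0, 0.0, 0.0], [-0.0, -1.0, -0.002]]
scene [[390.9, 0.0, 317.9], [0.0, 390.9, 206.3], [0.0, 0.0, 1.0]] [[-0.263, 0.784, -0.562, 1.212], [0.965, 0.224, -0.139, 0.165], [0.017, -0.579, -0.815, 1.135], [0.0, 0.0, 0.0, 1.0]]
side [[434.0, 0.0, 313.5], [0.0, 434.0, 196.4], [0.0, 0.0, 1.0]] [[-0.903, -0.269, 0.334, 0.021], [-0.429, 0.605, -0.671, 0.944], [-0.022, -0.749, -0.662, 1.051], [0.0, 0.0, 0.0, 1.0]]
wrist [[309.8, 0.0, 315.0], [0.0, 309.8, 200.2], [0.0, 0.0, 1.0]] [[1.0, 0.001, -0.002, 0.624], [0.001, -0.962, -0.273, 0.07], [-0.002, 0.273, -0.962, 0.373], [0.0, 0.0, 0.0, 1.0]]
```

View pics/scene0.png

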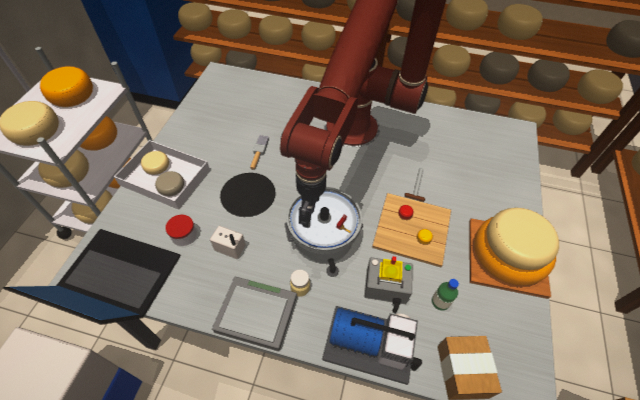

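View pics/side0.png

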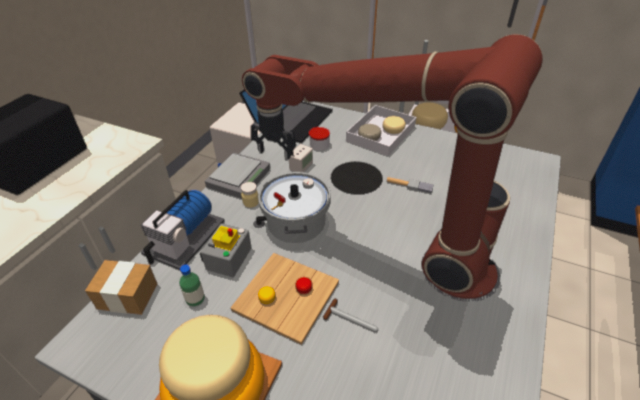

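View pics/wrist0.png

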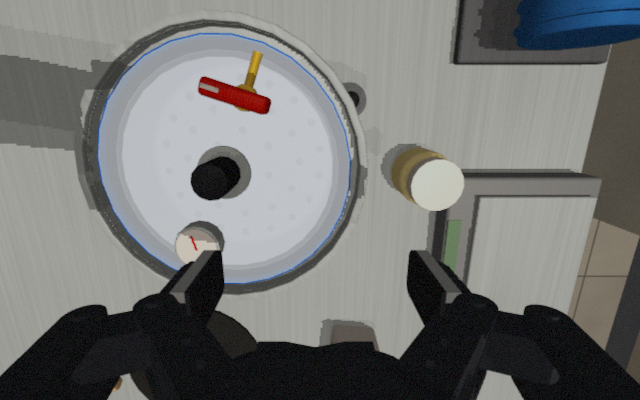

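```bash
python3 - <<'E'
from h import *
w=load('wrist')['frame'][0:300,60:400];cv2.imwrite('pics/w1.png',cv2.resize(w,None,fx=2,fy=2,interpolation=cv2.INTER_CUBIC)[:,:,::-1])
s=load('scene')['frame'][120:320,220:460];cv2.imwrite('pics/s1.png',cv2.resize(s,None,fx=3,fy=3,interpolation=cv2.INTER_CUBIC)[:,:,::-1])
s=load('side')['frame'][160:360,180:380];cv2.imwrite('pics/d1.png',cv2.resize(s,None,fx=3,fy=3,interpolation=cv2.INTER_CUBIC)[:,:,::-1])
E
```

```text
(no output)
```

View pics/w1.png

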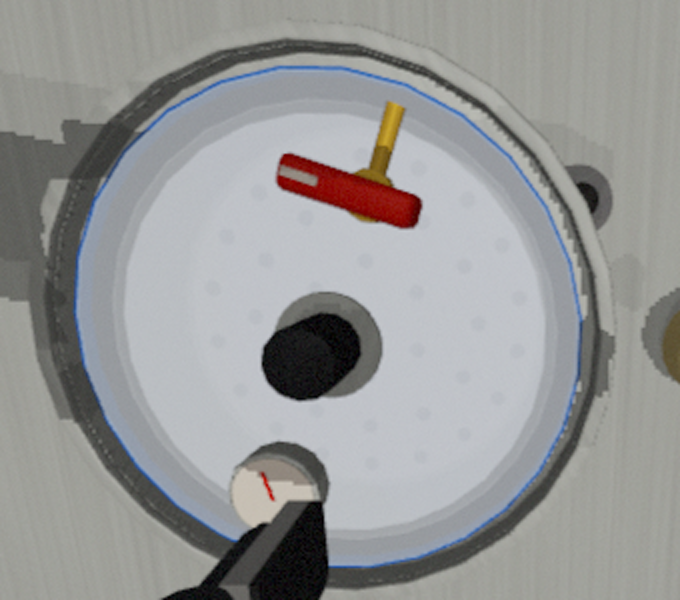

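View pics/s1.png

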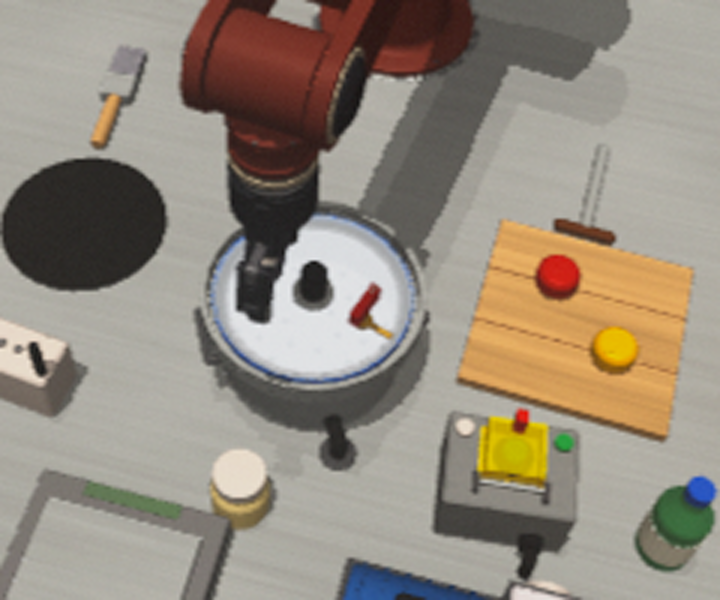

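View pics/d1.png

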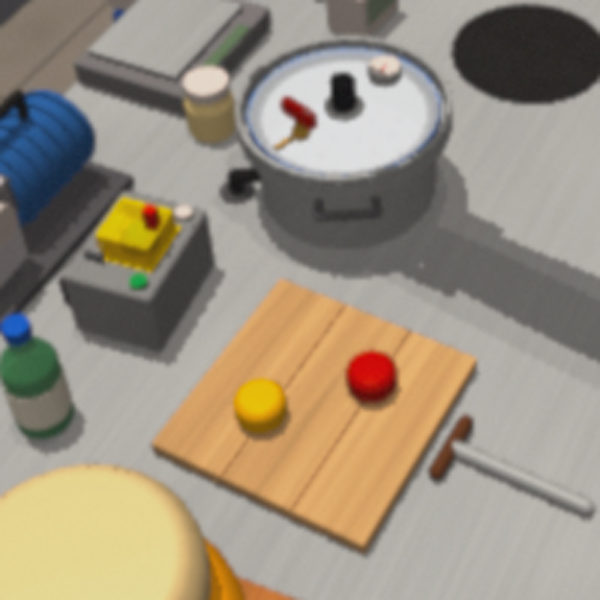

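```bash
python3 - <<'E'
from h import *
d=load('wrist')
P=cloud(d)
f=lambda cu,cv,h: px(d,60+cu/2,cv/2,h=h)[:2].round(4)
print('blue',[f(77,300,.12),f(582,330,.12),f(315,66,.12),f(355,567,.12)])
pts=np.array([f(*p,.12) for p in [(77,300),(582,330),(315,66),(355,567),(150,140),(490,140),(535,470),(120,440)]])
A=np.c_[2*pts,np.ones(len(pts))];s=np.linalg.lstsq(A,(pts**2).sum(1),rcond=None)[0];print('circle',s[:2],np.sqrt(s[2]+s[0]**2+s[1]**2))
print('knobtop',f(300,363,.16),'depth',px(d,210,182))
print('tap c',f(349,190,.162),'ends',f(285,170,.162),f(413,213,.162),'depth',px(d,234,95))
a=f(285,170,.162);b=f(413,213,.162);print('bar ang',np.degrees(np.arctan2(*(b-a)[::-1])))
print('gauge',f(275,490,.142))
s=load('scene');g=lambda cu,cv,h=None: px(s,220+cu/3,120+cv/3,h=h).round(4)
print('cheese scene red',g(558,272,.05),px(s,220+558/3,120+272/3),'yel',g(615,345,.05),px(s,220+615/3,120+345/3))
print('mat',g(83,223,.004))
e=load('side');k=lambda cu,cv,h=None: px(e,180+cu/3,160+cv/3,h=h).round(4)
print('side red',k(372,370,.05),'yel',k(261,398,.05))
P=cloud(s);F=s['frame'].astype(int)
r,gg,b=F[...,0],F[...,1],F[...,2]
for nm,m in [('red',(r>150)&(gg<60)),('yel',(r>180)&(gg>130)&(b<70)),('dark',(F.max(-1)<45))]:
  for box in [(160,260,370,460),(160,230,210,285)]:
    mm=np.zeros_like(m);mm[box[0]:box[1],box[2]:box[3]]=m[box[0]:box[1],box[2]:box[3]]
    n,l,st_,c=cv2.connectedComponentsWithStats(mm.astype(np.uint8))
    for i in range(1,n):
      if st_[i,4]>8:
        q=P[l==i];print(nm,c[i].round(1),st_[i,4],'min',q.min(0).round(3),'max',q.max(0).round(3),'mid',((q.min(0)+q.max(0))/2).round(4))
E
```

```text
blue [array([0.4467, 0.0401]), array([0.6526, 0.028 ]), array([0.551, 0.126]), array([ 0.5517, -0.082 ])]
circle [0.54880992 0.02158667] 0.10319057747796134
knobtop [0.5491 0.0228] depth [0.54904824 0.02241034 0.15989167]
tap c [0.5709 0.0805] ends [0.5508 0.0865] [0.5914 0.0734] depth [0.57071536 0.08045483 0.16242311]
bar ang -17.882819780888365
gauge [ 0.5279 -0.0338]
cheese scene red [0.3983 0.2725 0.05  ] [0.39766043 0.27254925 0.04919086] yel [0.4777 0.3454 0.05  ] [0.47896232 0.3450899  0.05191551]
mat [ 0.4497 -0.2858  0.004 ]
side red [0.392 0.277 0.05 ] yel [0.4719 0.3486 0.05  ]
red [405.9 210.3] 117 min [0.372 0.165 0.042] max [1.212 0.294 1.135] mid [0.7918 0.2294 0.5883]
red [393.6 258.1] 11 min [0.639 0.247 0.141] max [0.647 0.256 0.146] mid [0.6429 0.2515 0.1437]
yel [425.2 234.6] 155 min [0.429 0.165 0.016] max [1.212 0.377 1.135] mid [0.8204 0.2712 0.5753]
dark [250.7 193.9] 1350 min [ 0.349 -0.375 -0.002] max [1.212 0.165 1.135] mid [ 0.7801 -0.1051  0.5662]
dark [231.4 181.7] 9 min [ 0.402 -0.368 -0.   ] max [ 0.421 -0.357  0.009] mid [ 0.4116 -0.3629  0.0043]
dark [223.9 194.8] 10 min [ 0.468 -0.374  0.003] max [ 0.481 -0.36   0.01 ] mid [ 0.4748 -0.3667  0.0065]
```

{"fn": "servo_tool", "kwargs": {"commands": [0,0.148,0,-2.7,0,-1.8,1,0,0.148,0,-2.5,0,-2.2,1,0,0.148,0,-1.6,0,-2.1,0.5,0,0.148,0,0,0,0,0.5,0,0.148,0,0,0,0,0.5,0,0.148,0,0,0,0,0.5,0,0.148,0,0,0,0,0.5,0,0.148,0,0,0,0,0.5,0,0.148,0,0,0,0,0.5,0,0.148,0,0,0,0,0.5,0,0.148,0,0,0,0,0.5,0,0.148,0,0,0,0,0.5,0,0.144,0,0,0,0,0.5,0,0,0,0,0,0,0.5]}}

```text
t: 1.55
tool_pos: [0.5672, 0.0798, 0.2234]
tool_rot: [-0.377, -2.004, 2.008]
contact_force: [0.0, -0.3, 0.8]
opening: 0.0427
```

```bash
cat >> h.py <<'E'
def go(x=None,y=None,z=None,yaw=None):
    "print tool-frame shift (cm) and turn to reach; yaw = heading deg of tool z"
    o=monitor.get_obs();M=R.from_rotvec(o['tool_rot']).as_matrix();p=np.array(o['tool_pos'])
    t=np.array([a if b is None else b for a,b in zip(p,(x,y,z))])
    cy=np.degrees(np.arctan2(M[1,2],M[0,2]))
    if yaw is None: yaw=cy
    c,s=np.cos(np.radians(yaw)),np.sin(np.radians(yaw))
    G=np.c_[[s,-c,0],[0,0,-1],[c,s,0]]
    print('t',round(o['t'],2),'pos',p.round(4),'yaw',round(cy,2),'F',np.round(o['contact_force'],1),'open',round(float(o['opening']),4),'q',np.round(o['q'],2))
    print('  shift cm',(M.T@(t-p)*100).round(2),'turn',R.from_matrix(M.T@G).as_rotvec().round(3),'shift in final frame',(G.T@(t-p)*100).round(2))
E
python3 -c "
from h import *
go(.571,.0805,None,-110.5)
snap('wrist','w2.png')"
```

```text
t 1.55 pos [0.5672 0.0798 0.2234] yaw -111.96 F [ 0.  -0.3  0.8] open 0.0427 q [ 0.01 -0.06  1.74  0.    1.48  1.96]
  shift cm [-0.32 -0.   -0.21] turn [-0.004 -0.026  0.012] shift in final frame [-0.33  0.   -0.2 ]
```

View pics/w2.png

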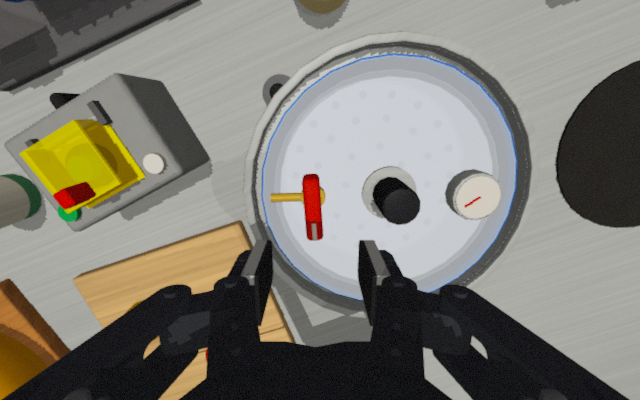

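```bash
python3 - <<'E'
from h import *
d=load('wrist')
F=d['frame'].astype(int);m=(F[...,0]>110)&(F[...,1]<40)&(F[...,2]<50);m[:150]=0;m[245:]=0;m[:,:295]=0;m[:,335:]=0
P=cloud(d);v,u=np.nonzero(m&(P[...,2]>.158));q=P[v,u]
print(len(q),q.mean(0),q[:,2].min(),q[:,2].max());r=cv2.minAreaRect((q[:,:2]*1000).astype(np.float32));print(r)
print('knob',px(d,402,207,h=.16),'px tap',px(d,311.5,207,h=.162))
go(.571,.0805,.135,-110.5)
E
```

```text
848 [0.57307645 0.07911712 0.16277664] 0.15878552719976943 0.3657038626238129
((591.4514770507812, 73.13555145263672), (10.958706855773926, 89.53717041015625), 71.86074829101562)
knob [0.54765523 0.02168745 0.16      ] px tap [0.57190846 0.08003    0.162     ]
t 1.6 pos [0.5672 0.0798 0.2233] yaw -111.83 F [ 0.8 -0.9 -0.2] open 0.0425 q [ 0.01 -0.06  1.74  0.    1.48  1.96]
  shift cm [-0.43  8.83 -0.25] turn [-0.004 -0.023  0.012] shift in final frame [-0.33  8.83 -0.2 ]
```

{"fn": "servo_tool", "kwargs": {"commands": [0,-0.023,0.01,-0.3,3,-0.2,0.5,0,0,0,0,3,0,0.5,0,0,0,0,2,0,0.5,0,0,0,0,0,0,0.5]}}

```text
t: 2.0
tool_pos: [0.5712, 0.0804, 0.1422]
tool_rot: [-0.354, -2.031, 2.038]
contact_force: [0.2, 0.9, -0.4]
opening: 0.0428
```

```bash
python3 -c "
from h import *
go(.571,.0803,.135,-110.5)"
```

```text
t 2.0 pos [0.5712 0.0804 0.1422] yaw -109.73 F [ 0.2  0.9 -0.4] open 0.0428 q [ 0.01  0.01  1.81 -0.    1.32  1.93]
  shift cm [0.02 0.72 0.01] turn [-0.003  0.013 -0.001] shift in final frame [0.02 0.72 0.02]
```

{"fn": "servo_tool", "kwargs": {"commands": [0,0.01,0,0,0.7,0,0.5,0,0,0,0,0,0,0,0,0,0,0,0,0,0,0,0,0,0,0,0,0,0,0,0,0,0,0,0], "grip_force": 30}}

```text
t: 2.5
tool_pos: [0.5726, 0.0804, 0.1377]
tool_rot: [-0.365, -2.029, 2.034]
contact_force: [-0.3, -0.9, -3.1]
opening: 0.0112
```

```bash
python3 -c "
from h import *
go(.571,.0803,.135,-110.5)"
```

```text
t 2.5 pos [0.5726 0.0804 0.1377] yaw -110.14 F [-0.3 -0.9 -3.1] open 0.0112 q [ 0.01  0.02  1.81 -0.    1.31  1.94]
  shift cm [0.15 0.27 0.06] turn [-0.002  0.006 -0.004] shift in final frame [0.15 0.27 0.06]
```

{"fn": "servo_tool", "kwargs": {"commands": [0,-0.145,0,0,0,0,0,0,-0.145,0,0,0,0,0,0,-0.145,0,0,0,0,0,0,-0.145,0,0,0,0,0,0,-0.145,0,0,0,0,0,0,-0.145,0,0,0,0,0]}}

```text
t: 3.1
tool_pos: [0.5714, 0.0818, 0.1371]
tool_rot: [-0.536, 1.911, -1.911]
contact_force: [-0.3, 0.2, -2.6]
opening: 0.011
```

```bash
python3 -c "
from h import *
go(.571,.0803,.135,-20)"
```

```text
t 3.1 pos [0.5714 0.0818 0.1371] yaw -58.58 F [-0.3  0.2 -2.6] open 0.011 q [0.01 0.02 1.81 0.   1.31 1.04]
  shift cm [0.12 0.21 0.11] turn [-0.001 -0.673 -0.001] shift in final frame [0.16 0.21 0.01]
```

{"fn": "servo_tool", "kwargs": {"commands": [0,-0.145,0,0.05,0,0,0,0,-0.145,0,0,0,0,0,0,-0.145,0,0,0,0,0,0,-0.145,0,0,0,0,0,0,-0.1,0,0,0,0,0,0,0,0,0,0,0,0,0,0,0,0,0,0,0]}}

```text
t: 3.8
tool_pos: [0.5701, 0.0824, 0.1371]
tool_rot: [-1.039, 1.441, -1.439]
contact_force: [-0.1, -1.2, -2.5]
opening: 0.0114
```

```bash
python3 -c "
from h import *
go(.571,.0803,.135,-20)"
```

```text
t 3.8 pos [0.5701 0.0824 0.1371] yaw -18.29 F [-0.1 -1.2 -2.5] open 0.0114 q [0.01 0.01 1.82 0.   1.31 0.33]
  shift cm [0.17 0.21 0.16] turn [ 0.     0.03  -0.002] shift in final frame [0.17 0.21 0.16]
```

{"fn": "servo_tool", "kwargs": {"commands": [0,0,0,0,0,0,0.5,0,0,0,0,0,0,0.5,0,0,0,0,0,0,0.5,0,0,0,0,-4,0,0.5,0,0,0,0,-4,0,0.5,0,0,0,0,0,0,0.7]}}

```text
t: 4.4
tool_pos: [0.5705, 0.0822, 0.2209]
tool_rot: [-1.036, 1.444, -1.442]
contact_force: [0.5, 0.4, 1.3]
opening: 0.0559
```

```bash
python3 -c "
from h import *
go(.5485,.0222,None,-20)
snap('wrist','w3.png')"
```

```text
t 4.4 pos [0.5705 0.0822 0.2209] yaw -18.56 F [0.5 0.4 1.3] open 0.0559 q [ 0.01 -0.06  1.74  0.    1.46  0.34]
  shift cm [ 6.39 -0.02 -0.17] turn [-0.001  0.025 -0.003] shift in final frame [ 6.39  0.   -0.01]
```

View pics/w3.png

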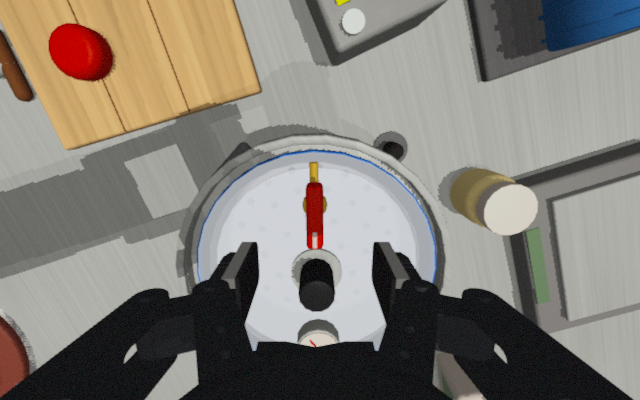

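{"fn": "servo_tool", "kwargs": {"commands": [0,0.025,0,3.2,0,-0.1,0.7,0,0,0,3.2,0,0,0.7,0,0,0,0,3,0,0.7,0,0,0,0,3,0,0.7,0,0,0,0,2.5,0,0.7,0,0,0,0,0,0,0.7]}}

```text
t: 5.05
tool_pos: [0.5442, 0.0202, 0.1263]
tool_rot: [-1.026, 1.469, -1.459]
contact_force: [-1.8, -0.4, -0.8]
opening: 0.0598
```

```bash
python3 -c "
from h import *
go(.5485,.0222,.131,-20)"
```

```text
t 5.05 pos [0.5442 0.0202 0.1263] yaw -20.13 F [-1.8 -0.4 -0.8] open 0.0598 q [-0.1  -0.05  1.89  0.    1.3   0.25]
  shift cm [-0.34 -0.47  0.33] turn [ 0.006 -0.002 -0.   ] shift in final frame [-0.34 -0.47  0.33]
```

{"fn": "servo_tool", "kwargs": {"commands": [0,0,0,-0.35,-0.4,0.35,0.7,0,0,0,0,0,0,0.7]}}

```text
t: 5.25
tool_pos: [0.5487, 0.0225, 0.1304]
tool_rot: [-1.027, 1.47, -1.459]
contact_force: [-0.4, -0.1, 0.3]
opening: 0.0598
```

```bash
python3 -c "
from h import *
go(.5485,.0222,.131,-20)"
```

```text
t 5.25 pos [0.5487 0.0225 0.1304] yaw -20.15 F [-0.4 -0.1  0.3] open 0.0598 q [-0.1  -0.04  1.88  0.    1.31  0.26]
  shift cm [ 0.03 -0.06 -0.01] turn [ 0.008 -0.003  0.   ] shift in final frame [ 0.03 -0.06 -0.01]
```

{"fn": "servo_tool", "kwargs": {"commands": [0.008,0,0,0,0,0,0,0,0,0,0,0,0,0,0,0,0,0,0,0,0,0,0,0,0,0,0,0,0,0,0,0,0,0,0], "grip_force": 60}}

```text
t: 5.75
tool_pos: [0.5507, 0.0228, 0.1338]
tool_rot: [-1.017, 1.458, -1.466]
contact_force: [1.3, -0.4, -2.7]
opening: 0.0259
```

```bash
python3 -c "
from h import *
go(.5485,.0222,.131,-20)
d=load('scene')
print('hygro',px(d,227,234),px(d,243,245),px(d,212,245),px(d,225,250),'brush',px(d,262,140),px(d,254,165), 'mat edges',px(d,221,194,h=.004),px(d,275,193,h=.004),px(d,248,173,h=.004),px(d,247,215,h=.004))
P=cloud(d)[165:222,215:282].reshape(-1,3);F=d['frame'][165:222,215:282].reshape(-1,3);q=P[(F.max(1)<50)&(abs(P[:,2]-.004)<.012)]
print(len(q),cv2.minEnclosingCircle((q[:,:2]*1000).astype(np.float32)),q.mean(0))"
```

```text
t 5.75 pos [0.5507 0.0228 0.1338] yaw -20.11 F [ 1.3 -0.4 -2.7] open 0.0259 q [-0.09 -0.05  1.88 -0.    1.3   0.26]
  shift cm [ 0.13  0.28 -0.19] turn [-0.006 -0.002 -0.001] shift in final frame [ 0.13  0.28 -0.19]
hygro [ 0.66251502 -0.26283597  0.07555827] [ 0.65954198 -0.21816375  0.02232165] [ 0.69698821 -0.30534856  0.0438181 ] [ 0.70261491 -0.25852027  0.04395089] brush [ 0.18898795 -0.32442212  0.0167869 ] [ 0.32281395 -0.30757339  0.0183771 ] mat edges [ 0.4747076  -0.37863261  0.004     ] [ 0.41678393 -0.1930381   0.004     ] [ 0.35509045 -0.32115473  0.004     ] [ 0.53479285 -0.25534279  0.004     ]
1809 ((446.5979309082031, -288.41290283203125), 99.32830047607422) [ 0.44905582 -0.28639612  0.00535537]
```

{"fn": "servo_tool", "kwargs": {"commands": [0,0,0,0,-1,0,0,0,0,0,0,-1,0,0,0,0,0,0,-1.5,0,0,0,0,0,0,-2,0,0,0,0,0,0,-2,0,0,0,0,0,0,0,0,0]}}

```text
t: 6.35
tool_pos: [0.5489, 0.023, 0.2134]
tool_rot: [-1.02, 1.46, -1.465]
contact_force: [0.4, -0.2, -4.0]
opening: 0.026
```

```bash
python3 -c "
from h import *
go(.451,-.286,None,-20)
snap('side','d3.png')"
```

```text
t 6.35 pos [0.5489 0.023  0.2134] yaw -20.11 F [ 0.4 -0.2 -4. ] open 0.026 q [-0.09 -0.12  1.81 -0.    1.45  0.26]
  shift cm [ 3.238e+01 -1.000e-02  1.430e+00] turn [-0.003 -0.002 -0.   ] shift in final frame [32.38  0.    1.37]
```

View pics/d3.png

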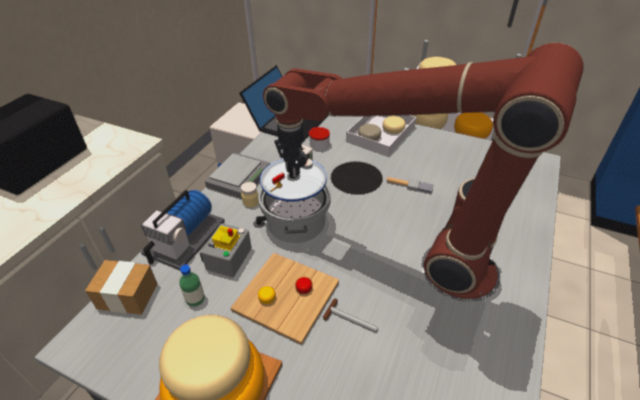

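{"fn": "servo_tool", "kwargs": {"commands": [0,0,0,1.5,0,0,0,0,0,0,3,0,0.1,0,0,0,0,3,0,0.1,0,0,0,0,3,0,0.1,0,0,0,0,3,0,0.1,0,0,0,0,3,0,0.1,0,0,0,0,3,0,0.1,0,0,0,0,3,0,0.1,0,0,0,0,3,0,0.1,0,0,0,0,3,0,0,0,0,0,0,1,0,0,0,0,0,0,0,0,0,0]}}

```text
t: 7.6
tool_pos: [0.4381, -0.27, 0.1967]
tool_rot: [-1.037, 1.483, -1.451]
contact_force: [0.8, 0.3, -4.0]
opening: 0.0261
```

```bash
python3 -c "
from h import *
go(.451,-.286,.037,-20)"
```

```text
t 7.6 pos [ 0.4381 -0.27    0.1967] yaw -20.18 F [ 0.8  0.3 -4. ] open 0.0261 q [-0.69 -0.18  1.89 -0.01  1.45 -0.34]
  shift cm [ 1.03 15.92  2.14] turn [ 0.023 -0.003  0.002] shift in final frame [ 1.07 15.97  1.76]
```

{"fn": "servo_tool", "kwargs": {"commands": [0.023,0,0,1.1,2,1.8,0,0,0,0,0,3,0,0,0,0,0,0,3,0,0,0,0,0,0,2.5,0,0,0,0,0,0,1.5,0,0,0,0,0,0,0,0,0]}}

```text
t: 8.2
tool_pos: [0.4511, -0.2818, 0.0704]
tool_rot: [-1.023, 1.464, -1.459]
contact_force: [-0.1, 0.3, -4.8]
opening: 0.0263
```

```bash
python3 -c "
from h import *
go(.451,-.286,.037,-20)"
```

```text
t 8.2 pos [ 0.4511 -0.2818  0.0704] yaw -19.99 F [-0.1  0.3 -4.8] open 0.0263 q [-0.7  -0.01  1.96  0.    1.19 -0.35]
  shift cm [0.41 3.34 0.14] turn [ 0.002  0.    -0.002] shift in final frame [0.4  3.34 0.13]
```

{"fn": "servo_tool", "kwargs": {"commands": [0,0,0,0.4,1.2,0.1,0,0,0,0,0,0.8,0,0,0,0,0,0,0.5,0,0,0,0,0,0,0.4,0,0,0,0,0,0,0.2,0,0,0,0,0,0,0,0,0]}}

```text
t: 8.8
tool_pos: [0.4528, -0.2861, 0.0398]
tool_rot: [-1.022, 1.459, -1.46]
contact_force: [-0.1, 0.8, -5.0]
opening: 0.0262
```

```bash
python3 -c "
from h import *
go(.451,-.286,.0358,-20)
snap('side','d4.png')"
```

```text
t 8.8 pos [ 0.4528 -0.2861  0.0398] yaw -19.88 F [-0.1  0.8 -5. ] open 0.0262 q [-0.7   0.04  1.97  0.    1.13 -0.36]
  shift cm [ 0.05  0.4  -0.17] turn [-0.002  0.002 -0.001] shift in final frame [ 0.05  0.4  -0.17]
```

View pics/d4.png

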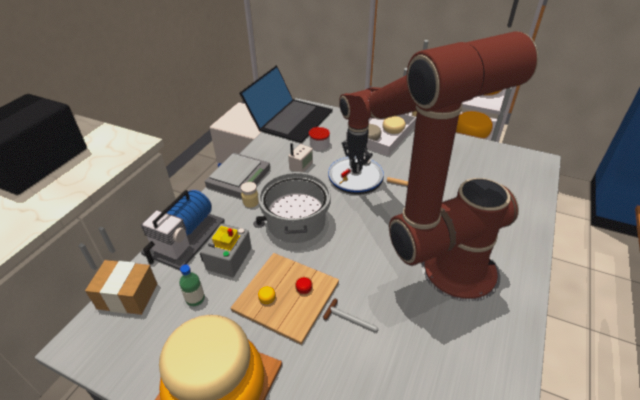

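{"fn": "servo_tool", "kwargs": {"commands": [0,0,0,0,0.2,0,0,0,0,0,0,0.2,0,0,0,0,0,0,0.15,0,0,0,0,0,0,0,0,0]}}

```text
t: 9.25
tool_pos: [0.4539, -0.2871, 0.0359]
tool_rot: [-1.021, 1.456, -1.463]
contact_force: [0.5, 0.1, -4.6]
opening: 0.026
```

```bash
python3 -c "
from h import *
go(.451,-.286,.0358,-20)"
```

```text
t 9.25 pos [ 0.4539 -0.2871  0.0359] yaw -19.89 F [ 0.5  0.1 -4.6] open 0.026 q [-0.7   0.05  1.97  0.    1.12 -0.36]
  shift cm [-0.01  0.01 -0.31] turn [-0.005  0.002 -0.   ] shift in final frame [-0.    0.01 -0.31]
```

{"fn": "servo_tool", "kwargs": {"commands": [0,0,0,0,0.25,0,0,0,0,0,0,0.2,0,0,0,0,0,0,0,0,0]}}

```text
t: 9.55
tool_pos: [0.4547, -0.2877, 0.0364]
tool_rot: [-1.022, 1.456, -1.462]
contact_force: [0.9, -0.3, -3.9]
opening: 0.0261
```

{"fn": "servo_tool", "kwargs": {"commands": [0,0,0,0,0.4,-0.2,0,0,0,0,0,0.4,0,0]}}

```text
t: 9.75
tool_pos: [0.4551, -0.2882, 0.0357]
tool_rot: [-1.021, 1.455, -1.462]
contact_force: [-14.7, 10.5, 29.0]
opening: 0.0266
```

{"fn": "servo_tool", "kwargs": {"commands": [0,0,0,0,-0.05,0,0,0,0,0,0,0,0,0.7,0,0,0,0,0,0,0.7,0,0,0,0,0,0,0.7,0,0,0,0,0,0,0.7]}}

```text
t: 10.25
tool_pos: [0.4569, -0.2899, 0.0382]
tool_rot: [-1.02, 1.45, -1.467]
contact_force: [-0.6, -0.5, 0.1]
opening: 0.0595
```

```bash
python3 -c "
from h import *
go(.451,-.286,.0358,-20)
snap('wrist','w4.png')"
```

```text
t 10.25 pos [ 0.4569 -0.2899  0.0382] yaw -19.85 F [-0.6 -0.5  0.1] open 0.0595 q [-0.7   0.05  1.96  0.    1.12 -0.36]
  shift cm [-0.16  0.23 -0.69] turn [-0.011  0.003  0.001] shift in final frame [-0.16  0.24 -0.69]
```

View pics/w4.png

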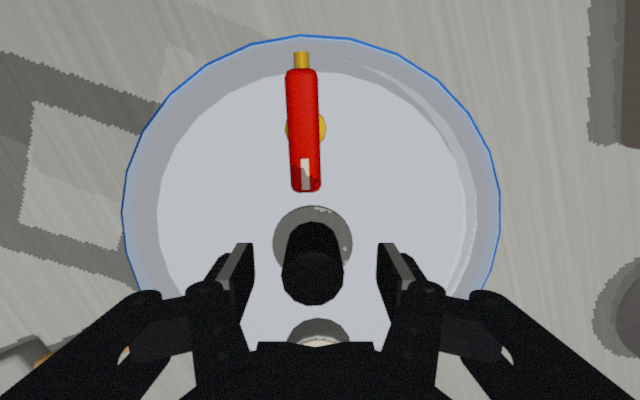

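{"fn": "servo_tool", "kwargs": {"commands": [0,0,0,0,-2,0,0.75,0,0,0,0,-4,0,1,0,0,0,0,-4.5,0,1,0,0,0,0,-4.5,0,1,0,0,0,0,-4,0,1,0,0,0,0,0,0,1]}}

```text
t: 10.9
tool_pos: [0.4535, -0.2878, 0.2315]
tool_rot: [-1.021, 1.457, -1.461]
contact_force: [0.7, 0.3, 1.0]
opening: 0.0856
```

```bash
python3 -c "
from h import *
go(.40,.22,.24,-20)
snap('scene','s4.png')
d=load('scene');c=d['frame'][130:280,220:460];cv2.imwrite('pics/s4c.png',cv2.resize(c,None,fx=3,fy=3,interpolation=cv2.INTER_CUBIC)[:,:,::-1])"
```

```text
t 10.9 pos [ 0.4535 -0.2878  0.2315] yaw -19.86 F [0.7 0.3 1. ] open 0.0856 q [-0.71 -0.16  1.82  0.    1.48 -0.36]
  shift cm [-45.94  -0.88 -22.29] turn [-0.004  0.002 -0.001] shift in final frame [-45.89  -0.85 -22.4 ]
```

View pics/s4c.png

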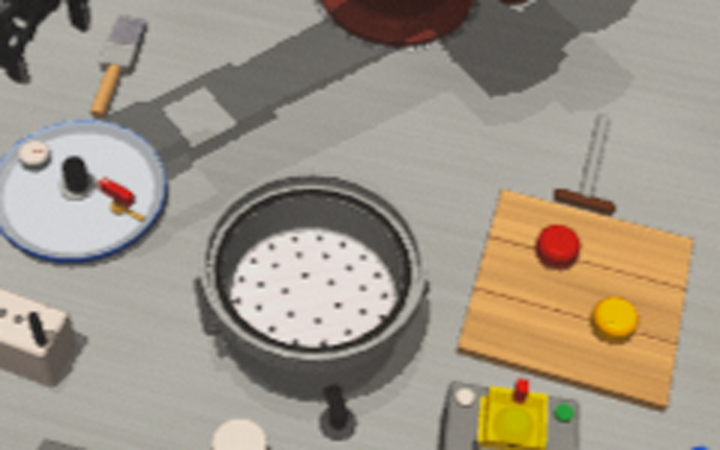

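{"fn": "servo_tool", "kwargs": {"commands": [0,0,0,-3,-0.3,-1.5,1,0,0,0,-4,-0.3,-1.9,1,0,0,0,-4,-0.3,-1.9,1,0,0,0,-4,-0.3,-1.9,1,0,0,0,-4,-0.3,-1.9,1,0,0,0,-4,-0.3,-1.9,1,0,0,0,-4,-0.3,-1.9,1,0,0,0,-4,-0.3,-1.9,1,0,0,0,-4,-0.3,-1.9,1,0,0,0,-4,-0.3,-1.9,1,0,0,0,-4,-0.3,-1.9,1,0,0,0,-2.5,-0.2,-1.2,1,0,0,0,0,0,0,1]}}

```text
t: 12.25
tool_pos: [0.3935, 0.233, 0.2443]
tool_rot: [-1.043, 1.489, -1.448]
contact_force: [0.3, -0.3, 0.5]
opening: 0.0855
```

```bash
python3 -c "
from h import *
go(.396,.275,None,-20)
snap('wrist','w5.png')"
```

```text
t 12.25 pos [0.3935 0.233  0.2443] yaw -20.2 F [ 0.3 -0.3  0.5] open 0.0855 q [ 0.36 -0.36  1.96  0.02  1.57  0.71]
  shift cm [-4.03  0.02 -1.21] turn [ 0.03  -0.003  0.003] shift in final frame [-4.03  0.   -1.2 ]
```

View pics/w5.png

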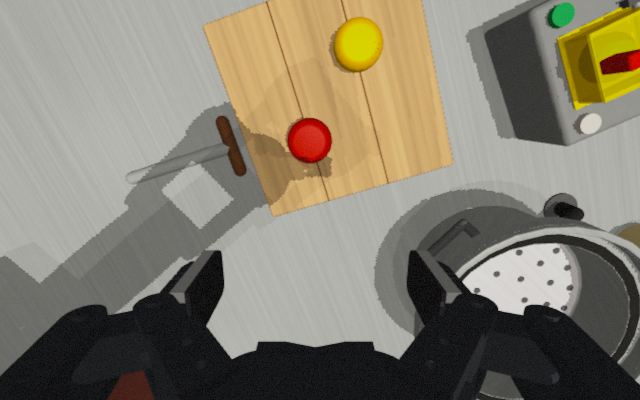

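```bash
cat >> h.py <<'E'
def blob(d,kind,box,zlo,zhi):
    F=d['frame'].astype(int);r,g,b=F[...,0],F[...,1],F[...,2]
    m={'red':(r>110)&(g<50)&(b<60),'yel':(r>150)&(g>110)&(b<60)}[kind]
    P=cloud(d);m&=(P[...,2]>zlo)&(P[...,2]<zhi)
    k=np.zeros_like(m);u0,v0,u1,v1=box;k[v0:v1,u0:u1]=1;m&=k
    q=P[m];return cv2.minEnclosingCircle((q[:,:2]*1000).astype(np.float32)),q.mean(0).round(4),q[:,2].max()
E
python3 -c "
from h import *
d=load('wrist')
print(blob(d,'red',(270,100,350,180),.04,.06),px(d,309,140,h=.045))
print(blob(d,'yel',(320,5,400,90),.04,.06),px(d,358,44,h=.045))
go(.396,.275,None,-20)
"
```

```text
(((393.78729248046875, 273.973388671875), 24.265602111816406), array([0.394 , 0.2751, 0.0493]), np.float64(0.05309225354034908)) [0.39393988 0.27487339 0.045     ]
(((473.4022216796875, 346.9303894042969), 24.533981323242188), array([0.4728, 0.3466, 0.0493]), np.float64(0.05321495725237896)) [0.47311366 0.34675631 0.045     ]
t 12.3 pos [0.3935 0.2317 0.2438] yaw -20.27 F [-0.2  0.1  0.2] open 0.0852 q [ 0.36 -0.36  1.96  0.02  1.57  0.71]
  shift cm [-4.15  0.02 -1.26] turn [ 0.031 -0.005  0.005] shift in final frame [-4.15  0.   -1.24]
```

{"fn": "servo_tool", "kwargs": {"commands": [0.03,0,0,-4.0,2,-1.4,1,0,0,0,0,4,0,1,0,0,0,0,4,0,1,0,0,0,0,4,0,1,0,0,0,0,3,0,1,0,0,0,0,0,0,1]}}

```text
t: 12.9
tool_pos: [0.3934, 0.2676, 0.064]
tool_rot: [-1.026, 1.466, -1.477]
contact_force: [-0.6, 0.0, -0.6]
opening: 0.0852
```

```bash
python3 -c "
from h import *
go(.394,.2747,.023,-20)"
```

```text
t 12.9 pos [0.3934 0.2676 0.064 ] yaw -20.63 F [-0.6  0.  -0.6] open 0.0852 q [ 0.45 -0.13  2.09 -0.01  1.19  0.81]
  shift cm [-0.73  4.1  -0.19] turn [ 0.    -0.011  0.011] shift in final frame [-0.69  4.1  -0.18]
```

{"fn": "servo_tool", "kwargs": {"commands": [0,-0.01,0.01,-0.75,2,-0.2,1,0,0,0,0,2,0,1,0,0,0,0,0,0,1]}}

```text
t: 13.2
tool_pos: [0.3957, 0.2725, 0.0244]
tool_rot: [-1.021, 1.465, -1.466]
contact_force: [-1.1, -0.3, 0.3]
opening: 0.0855
```

```bash
python3 -c "
from h import *
go(.394,.2747,.023,-20)"
```

```text
t 13.2 pos [0.3957 0.2725 0.0244] yaw -20.29 F [-1.1 -0.3  0.3] open 0.0855 q [ 0.45 -0.06  2.1  -0.    1.11  0.8 ]
  shift cm [-0.14  0.14 -0.23] turn [-0.    -0.005  0.001] shift in final frame [-0.15  0.14 -0.23]
```

{"fn": "servo_tool", "kwargs": {"commands": [0,0,0,-0.15,0.2,-0.2,0,0,0,0,0,0,0,0,0,0,0,0,0,0,0,0,0,0,0,0,0,0,0,0,0,0,0,0,0], "grip_force": 35}}

```text
t: 13.7
tool_pos: [0.3987, 0.2755, 0.0289]
tool_rot: [-1.01, 1.462, -1.467]
contact_force: [-0.8, -0.3, -0.3]
opening: 0.0479
```

```bash
python3 -c "
from h import *
go(.394,.2747,.023,-20)"
```

```text
t 13.7 pos [0.3987 0.2755 0.0289] yaw -20.4 F [-0.8 -0.3 -0.3] open 0.0479 q [ 0.45 -0.07  2.09 -0.    1.1   0.81]
  shift cm [ 0.24  0.59 -0.42] turn [-0.007 -0.007 -0.006] shift in final frame [ 0.24  0.59 -0.42]
```

{"fn": "servo_tool", "kwargs": {"commands": [0,0,0,0,-2,0,0,0,0,0,0,-4,0,0,0,0,0,0,-4,0,0,0,0,0,0,-4,0,0,0,0,0,0,-3,0,0,0,0,0,0,0,0,0]}}

```text
t: 14.3
tool_pos: [0.3956, 0.2744, 0.2046]
tool_rot: [-1.014, 1.463, -1.467]
contact_force: [0.5, 0.8, -0.7]
opening: 0.0475
```

```bash
python3 -c "
from h import *
go(.5376,-.008,.2,-20)
d=snap('side','d5.png');snap('wrist','w6.png')
c=d['frame'][200:320,230:360];cv2.imwrite('pics/d5c.png',cv2.resize(c,None,fx=4,fy=4)[:,:,::-1])"
```

```text
t 14.3 pos [0.3956 0.2744 0.2046] yaw -20.36 F [ 0.5  0.8 -0.7] open 0.0475 q [ 0.45 -0.29  1.97 -0.    1.45  0.81]
  shift cm [21.54  0.5  23.14] turn [-0.005 -0.006 -0.003] shift in final frame [21.68  0.46 23.  ]
```

View pics/d5c.png

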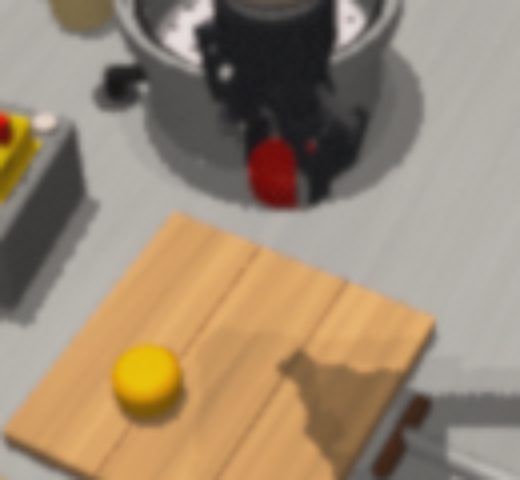

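View pics/w6.png

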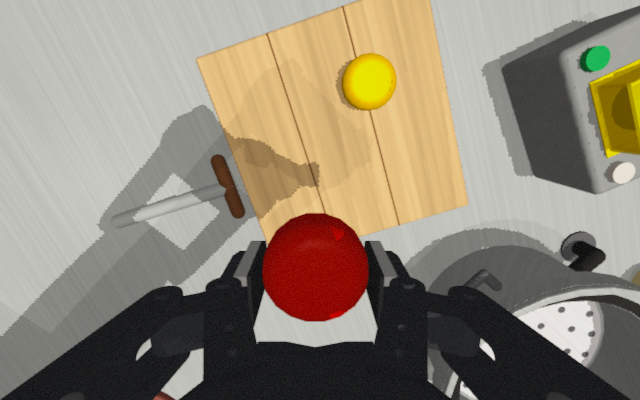

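```bash
python3 -c "
from h import *
d=load('wrist');o=monitor.get_obs()
print([px(d,*p).round(4) for p in [(316,267),(295,255),(335,255),(316,240),(316,295)]],o['tool_pos'])"
```

```text
[array([0.3959, 0.2797, 0.2262]), array([0.3894, 0.2878, 0.2256]), array([0.4054, 0.2825, 0.2268]), array([0.3998, 0.2903, 0.2237]), array([0.3912, 0.2672, 0.2266])] [0.39349613 0.27340521 0.19973929]
```

{"fn": "servo_tool", "kwargs": {"commands": [0,0,0,2,0,2,0,0,0,0,2.8,0,3,0,0,0,0,2.8,0,3,0,0,0,0,2.8,0,3,0,0,0,0,2.8,0,3,0,0,0,0,2.8,0,3,0,0,0,0,2.8,0,3,0,0,0,0,2,0,2,0,0,0,0,0,0,0,0]}}

```text
t: 15.3
tool_pos: [0.5204, -0.0081, 0.1742]
tool_rot: [-1.057, 1.487, -1.453]
contact_force: [-0.8, 0.6, -1.7]
opening: 0.0479
```

```bash
python3 -c "
from h import *
go(.5376,-.008,.062,-20)"
```

```text
t 15.3 pos [ 0.5204 -0.0081  0.1742] yaw -20.09 F [-0.8  0.6 -1.7] open 0.0479 q [-0.15 -0.13  1.89 -0.01  1.42  0.2 ]
  shift cm [-0.78 11.15  2.  ] turn [ 0.034 -0.001  0.016] shift in final frame [-0.6  11.22  1.61]
```

{"fn": "servo_tool", "kwargs": {"commands": [0.034,0,0.016,-0.6,1,1.7,0,0,0,0,0,3,0,0,0,0,0,0,2,0,0,0,0,0,0,0,0,0]}}

```text
t: 15.7
tool_pos: [0.533, -0.0068, 0.1031]
tool_rot: [-1.03, 1.475, -1.456]
contact_force: [-0.6, 0.3, -0.5]
opening: 0.0476
```

```bash
python3 -c "
from h import *
go(.5376,-.008,.060,-20)"
```

```text
t 15.7 pos [ 0.533  -0.0068  0.1031] yaw -20.18 F [-0.6  0.3 -0.5] open 0.0476 q [-0.15 -0.04  1.93  0.    1.27  0.2 ]
  shift cm [-0.05  4.3   0.53] turn [ 0.013 -0.003  0.001] shift in final frame [-0.05  4.31  0.47]
```

{"fn": "servo_tool", "kwargs": {"commands": [0.013,0,0,0,2,0.5,0,0,0,0,0,1.2,0,0,0,0,0,0,0.8,0,0,0,0,0,0,0.2,0,0,0,0,0,0,0,0,0]}}

```text
t: 16.2
tool_pos: [0.5355, -0.0062, 0.0592]
tool_rot: [-1.027, 1.465, -1.46]
contact_force: [0.2, -0.9, -0.4]
opening: 0.048
```

```bash
python3 -c "
from h import *
go(.5376,-.008,.058,-20)"
```

```text
t 16.2 pos [ 0.5355 -0.0062  0.0592] yaw -20.04 F [ 0.2 -0.9 -0.4] open 0.048 q [-0.15  0.02  1.95 -0.    1.18  0.2 ]
  shift cm [0.09 0.12 0.26] turn [ 0.005 -0.001  0.001] shift in final frame [0.09 0.12 0.26]
```

Just above the floor; lower until contact shows, then release.

{"fn": "servo_tool", "kwargs": {"commands": [0.005,0,0,0,0.2,0.1,0,0,0,0,0,0.2,0,0]}}

```text
t: 16.4
tool_pos: [0.5374, -0.0065, 0.0586]
tool_rot: [-1.023, 1.46, -1.463]
contact_force: [-5.4, 0.5, 9.4]
opening: 0.0475
```

{"fn": "servo_tool", "kwargs": {"commands": [0,0,0,0,0,0,0.85,0,0,0,0,0,0,0.85,0,0,0,0,0,0,0.85,0,0,0,0,-3,0,0.85,0,0,0,0,-4,0,0.85,0,0,0,0,-4,0,0.85,0,0,0,0,-4,0,1,0,0,0,0,0,0,1]}}

```text
t: 17.2
tool_pos: [0.5371, -0.0063, 0.2142]
tool_rot: [-1.022, 1.46, -1.464]
contact_force: [0.8, 0.2, 1.2]
opening: 0.0852
```

```bash
python3 -c "
from h import *
go(.473,.3468,.24,-20)
snap('wrist','w7.png');snap('scene','s7.png')"
```

```text
t 17.2 pos [ 0.5371 -0.0063  0.2142] yaw -20.04 F [0.8 0.2 1.2] open 0.0852 q [-0.15 -0.15  1.84 -0.    1.45  0.2 ]
  shift cm [-30.97  -2.64 -18.12] turn [-0.002 -0.001  0.001] shift in final frame [-30.99  -2.58 -18.1 ]
```

View pics/w7.png

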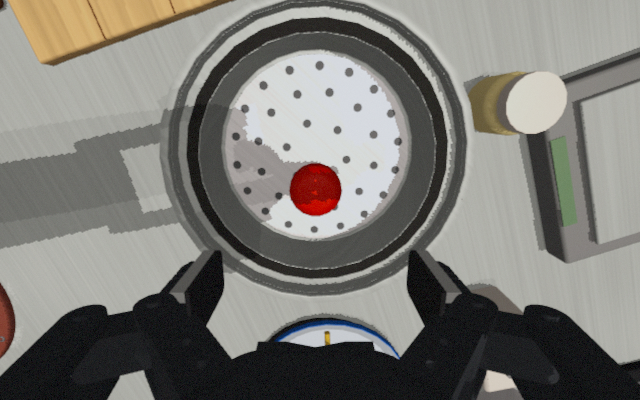

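View pics/s7.png

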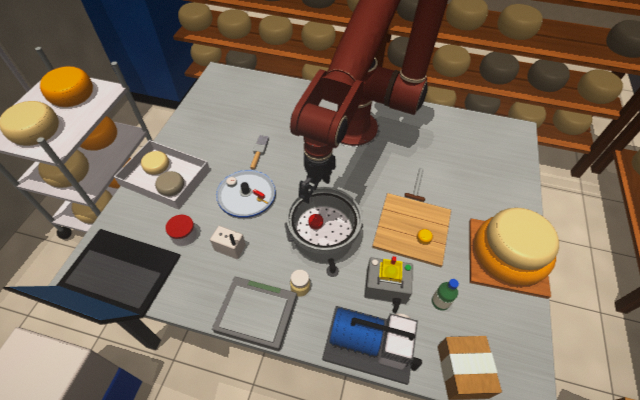

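{"fn": "servo_tool", "kwargs": {"commands": [0,0,0,-2.5,-0.3,-1.5,1,0,0,0,-3.5,-0.3,-2,1,0,0,0,-3.5,-0.3,-2,1,0,0,0,-3.5,-0.3,-2,1,0,0,0,-3.5,-0.3,-2,1,0,0,0,-3.5,-0.3,-2,1,0,0,0,-3,-0.3,-2,1,0,0,0,-3,-0.3,-1.8,1,0,0,0,0,0,0,1]}}

```text
t: 18.2
tool_pos: [0.4699, 0.2988, 0.2118]
tool_rot: [-1.056, 1.489, -1.46]
contact_force: [0.2, -0.9, 0.6]
opening: 0.0853
```

```bash
python3 -c "
from h import *
d=snap('wrist','w8.png')
print(blob(d,'yel',(200,0,450,220),.04,.06))
go(.473,.3468,.06,-20)"
```

```text
(((473.6656494140625, 347.1302795410156), 24.550537109375), array([0.4744, 0.348 , 0.0492]), np.float64(0.053383234733441254))
t 18.25 pos [0.4699 0.2971 0.2111] yaw -20.44 F [ 0.3 -0.2 -0.7] open 0.0857 q [ 0.43 -0.07  1.77  0.01  1.48  0.78]
  shift cm [-5.08 15.05 -0.95] turn [ 0.033 -0.007  0.021] shift in final frame [-4.78 15.11 -1.41]
```

View pics/w8.png

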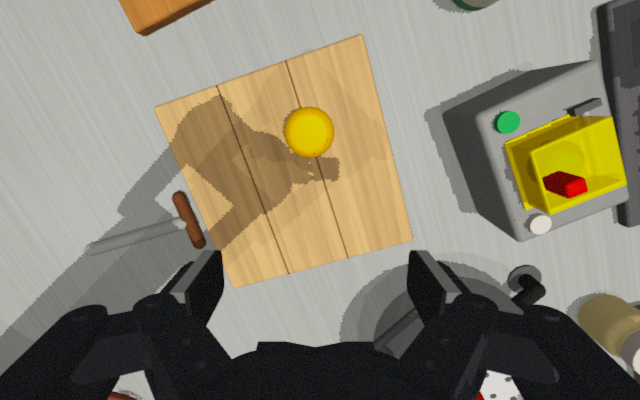

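{"fn": "servo_tool", "kwargs": {"commands": [0.033,-0.007,0.02,-4.5,1,-1.4,1,0,0,0,0,4,0,1,0,0,0,0,4,0,1,0,0,0,0,4,0,1,0,0,0,0,1.5,0,1,0,0,0,0,0,0,1]}}

```text
t: 18.85
tool_pos: [0.4719, 0.338, 0.055]
tool_rot: [-1.029, 1.464, -1.47]
contact_force: [-0.5, 0.7, 0.2]
opening: 0.0855
```

```bash
python3 -c "
from h import *
go(.4735,.347,.023,-20)"
```

```text
t 18.85 pos [0.4719 0.338  0.055 ] yaw -20.31 F [-0.5  0.7  0.2] open 0.0855 q [ 0.5   0.13  1.85 -0.    1.18  0.85]
  shift cm [-0.92  3.19 -0.16] turn [ 0.002 -0.005  0.008] shift in final frame [-0.9   3.2  -0.16]
```

{"fn": "servo_tool", "kwargs": {"commands": [0,-0.005,0.008,-0.95,1.5,-0.2,1,0,0,0,0,1.6,0,1,0,0,0,-0.1,0.2,-0.2,0.5,0,0,0,0,0.15,-0.1,0,0,0,0,0,0,0,0,0,0,0,0,0,0,0], "grip_force": 35}}

```text
t: 19.45
tool_pos: [0.4756, 0.3491, 0.0258]
tool_rot: [-1.014, 1.462, -1.463]
contact_force: [0.6, -0.4, -1.4]
opening: 0.0478
```

```bash
python3 -c "
from h import *
go(.4735,.347,.023,-20)"
```

```text
t 19.45 pos [0.4756 0.3491 0.0258] yaw -20.21 F [ 0.6 -0.4 -1.4] open 0.0478 q [0.51 0.18 1.84 0.   1.11 0.86]
  shift cm [ 0.27  0.28 -0.13] turn [-0.004 -0.004 -0.005] shift in final frame [ 0.27  0.28 -0.13]
```

{"fn": "servo_tool", "kwargs": {"commands": [0,0,0,0,-2,0,0,0,0,0,0,-4,0,0,0,0,0,0,-4,0,0,0,0,0,0,-4,0,0,0,0,0,0,-4,0,0,0,0,0,0,0,0,0]}}

```text
t: 20.05
tool_pos: [0.474, 0.3479, 0.2147]
tool_rot: [-1.013, 1.461, -1.463]
contact_force: [0.6, 0.4, 0.2]
opening: 0.0477
```

```bash
python3 -c "
from h import *
d=dict(np.load('last_wrist.npz'))
s=snap('scene','s8.png')
P=cloud(s);q=P[(abs(P[...,2]-.127)<.004)&(np.hypot(P[...,0]-.549,P[...,1]-.022)<.13)&(np.hypot(P[...,0]-.549,P[...,1]-.022)>.105)]
A=np.c_[2*q[:,:2],np.ones(len(q))];v=np.linalg.lstsq(A,(q[:,:2]**2).sum(1),rcond=None)[0];print(len(q),v[:2],np.sqrt(v[2]+v[0]**2+v[1]**2))
print(blob(s,'red',(290,200,360,250),.07,.09))
go(.5594,.052,.21,-20)"
```

```text
492 [0.5493461  0.02012554] 0.11386023102202314
(((538.3006591796875, -8.919961929321289), 22.58664894104004), array([ 0.5404, -0.0077,  0.0816]), np.float64(0.08734031057755165))
t 20.1 pos [0.4728 0.3472 0.2115] yaw -20.2 F [-0.8  0.1 -0.2] open 0.0481 q [ 0.51 -0.03  1.73 -0.    1.44  0.86]
  shift cm [24.72  0.14 18.32] turn [-0.002 -0.004 -0.002] shift in final frame [24.78  0.15 18.23]
```

View pics/s8.png

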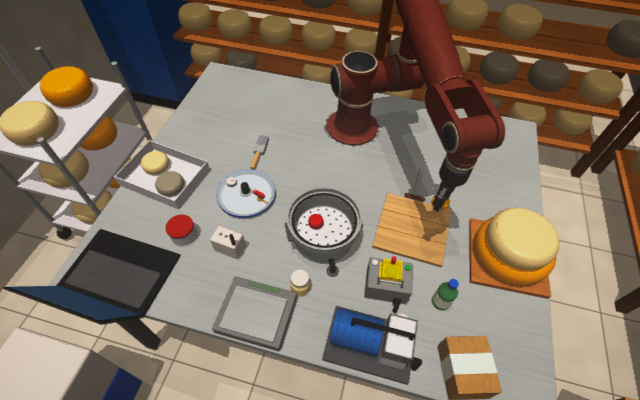

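{"fn": "servo_tool", "kwargs": {"commands": [0,0,0,2,0,1.5,0,0,0,0,3.2,-0.2,2.6,0,0,0,0,3.2,-0.2,2.6,0,0,0,0,3.2,-0.2,2.6,0,0,0,0,3.2,-0.2,2.6,0,0,0,0,3.2,-0.2,2.6,0,0,0,0,3.2,-0.2,2.4,0,0,0,0,2,0,1.5,0,0,0,0,0,0,0,0]}}

```text
t: 21.0
tool_pos: [0.5617, 0.0552, 0.2094]
tool_rot: [-1.038, 1.471, -1.457]
contact_force: [0.2, 1.3, -0.4]
opening: 0.048
```

```bash
python3 -c "
from h import *
go(.5594,.052,.062,-20)"
```

```text
t 21.0 pos [0.5617 0.0552 0.2094] yaw -19.96 F [ 0.2  1.3 -0.4] open 0.048 q [-0.03 -0.07  1.77 -0.    1.46  0.32]
  shift cm [ 0.28 14.74  0.11] turn [0.014 0.001 0.007] shift in final frame [ 0.38 14.74 -0.1 ]
```

{"fn": "servo_tool", "kwargs": {"commands": [0.014,0,0.007,0.4,3,-0.1,0,0,0,0,0,4,0,0,0,0,0,0,4,0,0,0,0,0,0,2,0,0,0,0,0,0,0.5,0,0,0,0,0,0,0,0,0]}}

```text
t: 21.6
tool_pos: [0.5539, 0.0544, 0.0646]
tool_rot: [-1.029, 1.468, -1.456]
contact_force: [-0.6, -0.4, -0.2]
opening: 0.048
```

```bash
python3 -c "
from h import *
go(.5594,.052,.059,-20)"
```

```text
t 21.6 pos [0.5539 0.0544 0.0646] yaw -19.96 F [-0.6 -0.4 -0.2] open 0.048 q [-0.04  0.06  1.9   0.    1.19  0.31]
  shift cm [0.04 0.55 0.6 ] turn [0.008 0.001 0.   ] shift in final frame [0.04 0.56 0.6 ]
```

{"fn": "servo_tool", "kwargs": {"commands": [0.008,0,0,0,0.3,0.5,0,0,0,0,0,0.3,0,0,0,0,0,0,0.3,0,0]}}

```text
t: 21.9
tool_pos: [0.5612, 0.0534, 0.0584]
tool_rot: [-1.02, 1.456, -1.462]
contact_force: [1.1, -0.4, -0.3]
opening: 0.0479
```

{"fn": "servo_tool", "kwargs": {"commands": [0,0,0,0,0.3,0,0]}}

```text
t: 22.0
tool_pos: [0.5621, 0.0534, 0.0563]
tool_rot: [-1.018, 1.455, -1.463]
contact_force: [0.1, -0.3, 0.2]
opening: 0.0479
```

{"fn": "servo_tool", "kwargs": {"commands": [0,0,0,0,0,0,0.85,0,0,0,0,0,0,0.85,0,0,0,0,0,0,0.85,0,0,0,0,-3,0,0.85,0,0,0,0,-4,0,0.85,0,0,0,0,-4,0,0.85,0,0,0,0,-4,0,0.85,0,0,0,5,-1,0,0.7,0,0,0,0,0,0,0.7]}}

```text
t: 22.9
tool_pos: [0.5441, 0.0066, 0.2236]
tool_rot: [-1.019, 1.451, -1.463]
contact_force: [0.7, 1.1, -0.6]
opening: 0.0596
```

```bash
python3 -c "
from h import *
d=snap('wrist','w9.png')
P=cloud(d)
print(blob(d,'red',(200,60,450,240),.07,.09));print(blob(d,'yel',(200,0,450,240),.07,.09))
r=np.hypot(P[...,0]-.549,P[...,1]-.022);q=P[(abs(P[...,2]-.127)<.003)&(r<.13)&(r>.1)]
A=np.c_[2*q[:,:2],np.ones(len(q))];v=np.linalg.lstsq(A,(q[:,:2]**2).sum(1),rcond=None)[0];print(len(q),v[:2],np.sqrt(v[2]+v[0]**2+v[1]**2))
snap('scene','s9.png')
go(.453,-.287,.24,-20)"
```

```text
(((535.8885498046875, -7.72469425201416), 24.003070831298828), array([ 0.5367, -0.0058,  0.0814]), np.float64(0.08545672852577418))
(((560.302490234375, 52.896568298339844), 23.999652862548828), array([0.5604, 0.0536, 0.0813]), np.float64(0.08496877175317596))
8256 [0.54763336 0.0224751 ] 0.1131668137832577
t 23.0 pos [0.5444 0.0094 0.2223] yaw -19.67 F [-0.2  0.   0. ] open 0.0599 q [-0.12 -0.14  1.81  0.    1.46  0.22]
  shift cm [30.98 -1.87  1.38] turn [-0.007  0.006 -0.003] shift in final frame [30.97 -1.77  1.55]
```

View pics/w9.png

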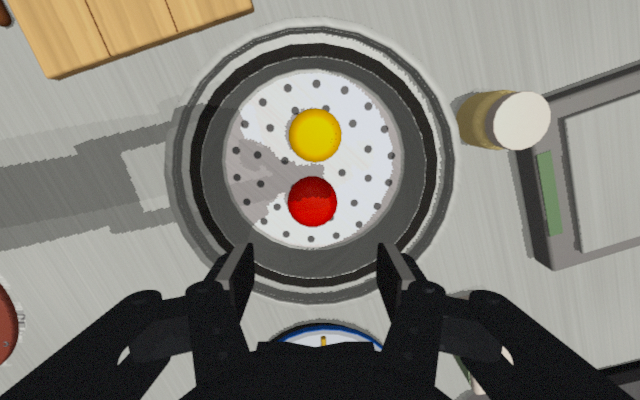

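{"fn": "servo_tool", "kwargs": {"commands": [0,0,0,2,-0.4,0,0.7,0,0,0,3,-0.3,0.1,0.7,0,0,0,3,-0.3,0.1,0.7,0,0,0,3,-0.3,0.1,0.7,0,0,0,3,-0.3,0.1,0.7,0,0,0,3,-0.3,0.1,0.7,0,0,0,3,-0.3,0.1,0.7,0,0,0,2,-0.3,0.1,0.7,0,0,0,0,0,0,0.7]}}

```text
t: 23.9
tool_pos: [0.474, -0.1989, 0.2346]
tool_rot: [-1.034, 1.463, -1.437]
contact_force: [-0.6, -0.2, 0.8]
opening: 0.0596
```

```bash
python3 -c "
from h import *
d=snap('wrist','w10.png')
go(.455,-.288,.033,-20)"
```

```text
t 23.95 pos [ 0.474  -0.1978  0.2341] yaw -18.98 F [ 0.3  0.8 -0.3] open 0.0596 q [-0.54 -0.21  1.86  0.01  1.51 -0.21]
  shift cm [ 9.32 20.02  1.4 ] turn [ 0.013  0.018 -0.008] shift in final frame [ 9.13 20.11  1.3 ]
```

View pics/w10.png

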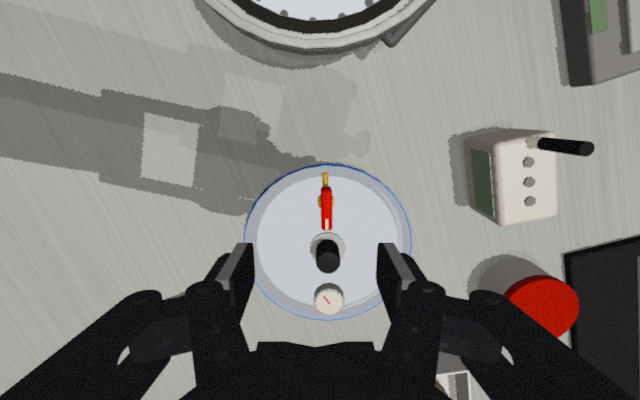

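```bash
python3 -c "
from h import *
d=load('wrist')
print(px(d,328,263,h=.062),px(d,328,262))
pts=np.array([px(d,*p,h=.022)[:2] for p in [(244,236),(411,245),(325,164),(330,320),(278,178),(385,184),(385,301)]])
A=np.c_[2*pts,np.ones(len(pts))];s=np.linalg.lstsq(A,(pts**2).sum(1),rcond=None)[0];print('circle',s[:2],np.sqrt(s[2]+s[0]**2+s[1]**2))
a,b=px(d,326,189,h=.064),px(d,327,229,h=.064);print('tap dir',np.degrees(np.arctan2(a[1]-b[1],a[0]-b[0])))
"
```

```text
[ 0.45453257 -0.28953885  0.062     ] [ 0.4548784  -0.28852379  0.06168504]
circle [ 0.45500529 -0.28911623] 0.10502079401039278
tap dir 72.94439481824763
```

{"fn": "servo_tool", "kwargs": {"commands": [0.013,0.015,-0.008,3,1,0.5,0.7,0,0,0,3,1,0.5,0.7,0,0,0,3,1,0.4,0.7,0,0,0,0,3,0,0.7,0,0,0,0,3,0,0.7,0,0,0,0,2,0,0.7,0,0,0,0,0,0,0.7]}}

```text
t: 24.65
tool_pos: [0.4608, -0.2792, 0.1151]
tool_rot: [-1.028, 1.458, -1.444]
contact_force: [0.2, -0.0, -0.8]
opening: 0.0598
```

```bash
python3 -c "
from h import *
go(.4548,-.2885,.033,-20)"
```

```text
t 24.65 pos [ 0.4608 -0.2792  0.1151] yaw -19.22 F [ 0.2 -0.  -0.8] open 0.0598 q [-0.69 -0.05  1.91  0.01  1.28 -0.35]
  shift cm [ 1.13  8.2  -0.22] turn [ 0.005  0.014 -0.007] shift in final frame [ 1.08  8.21 -0.24]
```

{"fn": "servo_tool", "kwargs": {"commands": [0.005,0.012,-0.007,1.1,1,-0.2,0.7,0,0,0,0,2,0,0.7,0,0,0,0,3,0,0.7,0,0,0,0,1.5,0,0.7,0,0,0,0,0,0,0.7]}}

```text
t: 25.15
tool_pos: [0.4585, -0.2896, 0.0407]
tool_rot: [-1.024, 1.451, -1.465]
contact_force: [0.3, 0.3, 0.0]
opening: 0.06
```

```bash
python3 -c "
from h import *
go(.4548,-.2885,.033,-20)"
```

```text
t 25.15 pos [ 0.4585 -0.2896  0.0407] yaw -19.75 F [0.3 0.3 0. ] open 0.06 q [-0.7   0.05  1.95 -0.    1.13 -0.36]
  shift cm [ 0.02  0.76 -0.39] turn [-0.008  0.004  0.003] shift in final frame [ 0.03  0.77 -0.38]
```

{"fn": "servo_tool", "kwargs": {"commands": [-0.008,0.004,0,0,0.7,-0.4,0.7,0,0,0,0,0.1,-0.1,0.3,0,0,0,0,0.1,-0.1,0,0,0,0,0,0,0,0,0,0,0,0,0,0,0], "grip_force": 60}}

```text
t: 25.65
tool_pos: [0.4542, -0.2888, 0.0346]
tool_rot: [-1.026, 1.456, -1.468]
contact_force: [0.5, 0.3, -4.5]
opening: 0.0262
```

```bash
python3 -c "
from h import *
go(.4548,-.2885,.033,-20)"
```

```text
t 25.65 pos [ 0.4542 -0.2888  0.0346] yaw -19.99 F [ 0.5  0.3 -4.5] open 0.0262 q [-0.7   0.05  1.96 -0.    1.12 -0.35]
  shift cm [-0.05  0.16  0.04] turn [-0.004  0.     0.006] shift in final frame [-0.05  0.16  0.04]
```

{"fn": "servo_tool", "kwargs": {"commands": [0,0,0,0,-1.5,0,0,0,0,0,0,-3,0,0,0,0,0,0,-3,0,0,0,0,0,0,-4,0,0,0,0,0,0,-4,0,0,0,0,0,0,-3,0,0,0,0,0,0,0,0,0]}}

```text
t: 26.35
tool_pos: [0.4508, -0.2849, 0.2268]
tool_rot: [-1.028, 1.463, -1.461]
contact_force: [0.7, -0.6, -3.4]
opening: 0.0262
```

```bash
python3 -c "
from h import *
d=snap('side','d11.png')
go(.5485,.0222,.22,-20)"
```

```text
t 26.4 pos [ 0.4499 -0.2842  0.224 ] yaw -19.98 F [ 0.9  0.1 -4.4] open 0.0264 q [-0.7  -0.16  1.83 -0.    1.48 -0.35]
  shift cm [-32.16   0.36  -1.2 ] turn [0.007 0.    0.002] shift in final frame [-32.16   0.4   -1.21]
```

View pics/d11.png

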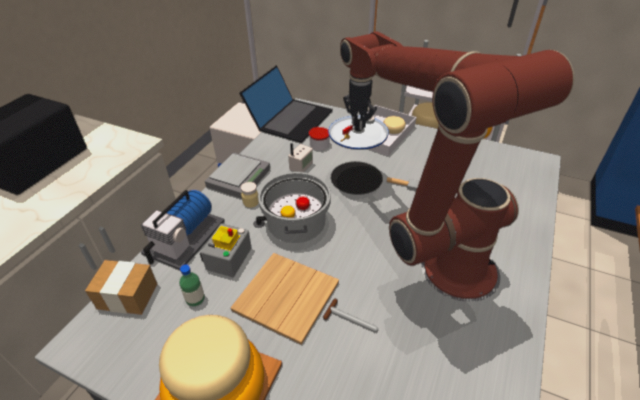

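Lid held level, both cheeses still standing in the pot. Travelling to the chamber.

{"fn": "servo_tool", "kwargs": {"commands": [0,0,0,-1.5,0,0,0,0,0,0,-3,-0.1,-0.1,0,0,0,0,-3,-0.1,-0.1,0,0,0,0,-3,-0.1,-0.1,0,0,0,0,-3,-0.1,-0.1,0,0,0,0,-3,-0.1,-0.1,0,0,0,0,-3,-0.1,-0.1,0,0,0,0,-3,-0.1,-0.1,0,0,0,0,-3,-0.1,-0.1,0,0,0,0,-2,0,0,0,0,0,0,0,0,0,0]}}

```text
t: 27.5
tool_pos: [0.5241, 0.0005, 0.1988]
tool_rot: [-1.057, 1.515, -1.422]
contact_force: [-0.9, -1.3, -4.1]
opening: 0.0262
```

```bash
python3 -c "
from h import *
d=snap('wrist','w12.png')
go(.5485,.0222,.16,-20)"
```

```text
t 27.55 pos [ 5.234e-01 -4.000e-04  1.983e-01] yaw -20.03 F [-0.5  0.7 -5.1] open 0.0262 q [-0.15 -0.13  1.85  0.01  1.49  0.2 ]
  shift cm [-2.97  3.73  1.82] turn [ 0.062 -0.001 -0.003] shift in final frame [-2.98  3.83  1.58]
```

View pics/w12.png

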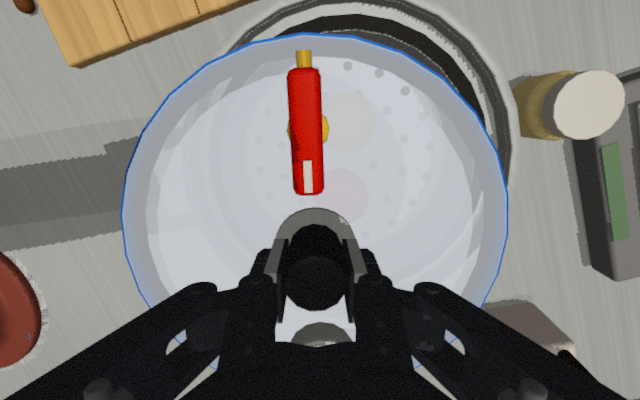

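{"fn": "servo_tool", "kwargs": {"commands": [0.062,0,0,-1.5,0,0.8,0,0,0,0,-1.5,0,0.8,0,0,0,0,0,0,0,0]}}

```text
t: 27.85
tool_pos: [0.5454, 0.0224, 0.1914]
tool_rot: [-1.028, 1.469, -1.459]
contact_force: [0.2, -0.8, -4.4]
opening: 0.0261
```

```bash
python3 -c "
from h import *
d=snap('wrist','w13.png')
print(px(d,315,285))
go(.5485,.0222,.16,-20)"
```

```text
[0.54439701 0.02244717 0.21941556]
t 27.9 pos [0.5445 0.0219 0.1909] yaw -20.13 F [-0.4 -0.2 -5.3] open 0.0265 q [-0.1  -0.1   1.83  0.    1.42  0.25]
  shift cm [-0.17  3.09  0.39] turn [ 0.01  -0.002  0.002] shift in final frame [-0.16  3.09  0.36]
```

View pics/w13.png

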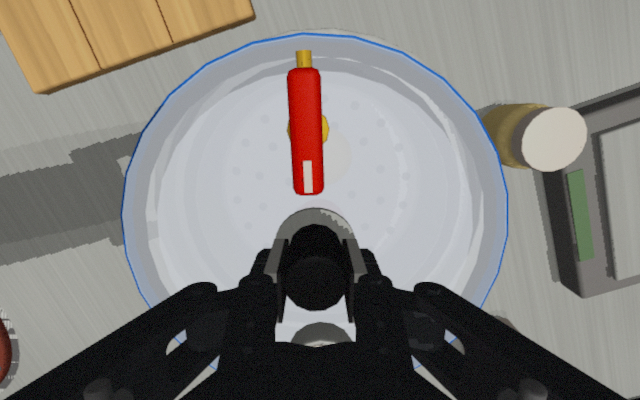

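```bash
python3 -c "
from h import *
d=load('wrist');o=monitor.get_obs()
for h in (.178,.180,.182):
  pts=np.array([px(d,*p,h=h)[:2] for p in [(122,210),(508,210),(310,34),(188,86),(440,84),(150,300),(487,300),(228,50),(403,51)]])
  A=np.c_[2*pts,np.ones(len(pts))];s=np.linalg.lstsq(A,(pts**2).sum(1),rcond=None)[0];print('circle',s[:2],np.sqrt(s[2]+s[0]**2+s[1]**2),'minus tcp',s[:2]-o['tool_pos'][:2])
"
```

```text
circle [0.54423788 0.02249424] 0.1036193171848257 minus tcp [-0.00028306  0.00060149]
circle [0.54455835 0.0233274 ] 0.10229481394460961 minus tcp [3.74104968e-05 1.43464817e-03]
circle [0.54487882 0.02416056] 0.10097031070439189 minus tcp [0.00035788 0.00226781]
```

{"fn": "servo_tool", "kwargs": {"commands": [0.01,0,0,-0.15,1.2,0.4,0,0,0,0,0,1.2,0,0,0,0,0,0,1,0,0,0,0,0,0,0,0,0]}}

```text
t: 28.3
tool_pos: [0.5452, 0.0192, 0.1522]
tool_rot: [-1.029, 1.469, -1.466]
contact_force: [-0.3, 0.2, -3.9]
opening: 0.0261
```

```bash
python3 -c "
from h import *
go(.5485,.022,.131,-20)"
```

```text
t 28.3 pos [0.5452 0.0192 0.1522] yaw -20.31 F [-0.3  0.2 -3.9] open 0.0261 q [-0.1  -0.07  1.87 -0.    1.35  0.26]
  shift cm [-0.38  2.12  0.22] turn [ 0.006 -0.005  0.006] shift in final frame [-0.37  2.12  0.21]
```

{"fn": "servo_tool", "kwargs": {"commands": [0.006,-0.005,0.006,-0.4,0.6,0.25,0,0,0,0,0,0.2,0,0,0,0,0,0,0,0,0]}}

```text
t: 28.6
tool_pos: [0.549, 0.0217, 0.1435]
tool_rot: [-1.022, 1.462, -1.462]
contact_force: [-0.1, -0.2, -3.8]
opening: 0.026
```

```bash
python3 -c "
from h import *
go(.5485,.022,.131,-20)"
```

```text
t 28.6 pos [0.549  0.0217 0.1435] yaw -20.05 F [-0.1 -0.2 -3.8] open 0.026 q [-0.1  -0.06  1.87  0.    1.33  0.25]
  shift cm [-0.01  1.25 -0.05] turn [-0.    -0.001 -0.001] shift in final frame [-0.01  1.25 -0.05]
```

{"fn": "servo_tool", "kwargs": {"commands": [0,0,0,0,0.5,0,0,0,0,0,0,0.4,0,0,0,0,0,0,0.3,0,0]}}

```text
t: 28.9
tool_pos: [0.5501, 0.0217, 0.1325]
tool_rot: [-1.02, 1.46, -1.463]
contact_force: [-4.4, 0.2, 23.0]
opening: 0.0265
```

```bash
python3 -c "
from h import *
go(.5485,.022,.131,-20)"
```

```text
t 28.9 pos [0.5501 0.0217 0.1325] yaw -20.04 F [-4.4  0.2 23. ] open 0.0265 q [-0.1  -0.04  1.88  0.    1.3   0.25]
  shift cm [ 0.03  0.15 -0.16] turn [-0.003 -0.001 -0.001] shift in final frame [ 0.03  0.15 -0.16]
```

{"fn": "servo_tool", "kwargs": {"commands": [0,0,0,0,0,-0.1,0,0,0,0,0,0,0,0.7,0,0,0,0,0,0,0.7,0,0,0,0,0,0,0.7,0,0,0,0,-3,0,0.7,0,0,0,0,-4,0,0.7,0,0,0,0,-4,0,0.7,0,0,0,0,0,0,0.5]}}

```text
t: 29.7
tool_pos: [0.5504, 0.022, 0.2499]
tool_rot: [-1.015, 1.455, -1.465]
contact_force: [1.1, -1.0, 1.0]
opening: 0.0466
```

```bash
python3 -c "
from h import *
d=snap('wrist','w14.png');snap('side','d14.png')
c=load('side')['frame'][150:260,230:360];cv2.imwrite('pics/d14c.png',cv2.resize(c,None,fx=5,fy=5)[:,:,::-1])
go(.571,.0805,None,-20)"
```

```text
t 29.8 pos [0.5479 0.0222 0.244 ] yaw -20.03 F [-0.3  0.4 -0.2] open 0.0426 q [-0.1  -0.14  1.78  0.    1.5   0.25]
  shift cm [-6.27  0.    0.17] turn [-0.    -0.001 -0.001] shift in final frame [-6.27  0.    0.18]
```

View pics/w14.png

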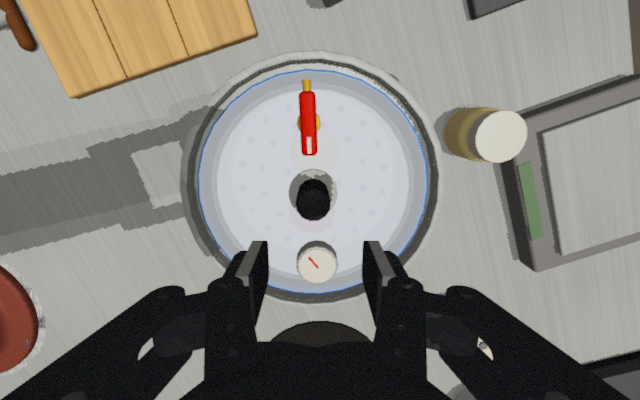

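View pics/d14c.png

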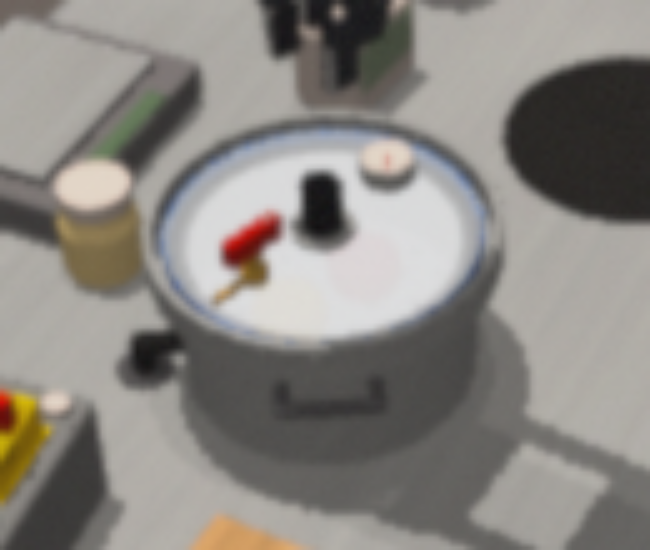

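```bash
python3 -c "
from h import *
d=load('wrist')
print('gauge',px(d,317,266),'knob',px(d,312,200),px(d,312,200,h=.16),'tap',px(d,308,105),px(d,308,123,h=.162),px(d,308,148))
a,b=px(d,307,93,h=.162),px(d,309.5,153,h=.162);print(a,b,(a+b)/2,np.degrees(np.arctan2(a[1]-b[1],a[0]-b[0])))
go(.571,.0803,.135,-20)
"
```

```text
gauge [ 0.53053482 -0.0367242   0.14394815] knob [0.54899305 0.02646455 0.16086085] [0.54890892 0.02623845 0.16      ] tap [0.5706707  0.09383165 0.16309309] [0.56633126 0.08216655 0.162     ] [0.56011422 0.06537071 0.1625405 ]
[0.57281968 0.10170632 0.162     ] [0.55985332 0.06147922 0.162     ] [0.5663365  0.08159277 0.162     ] 72.13436787684348
t 29.8 pos [0.5479 0.0222 0.244 ] yaw -20.03 F [-0.3  0.4 -0.2] open 0.0426 q [-0.1  -0.14  1.78  0.    1.5   0.25]
  shift cm [-6.24 10.91  0.18] turn [-0.    -0.001 -0.001] shift in final frame [-6.25 10.9   0.19]
```

{"fn": "servo_tool", "kwargs": {"commands": [0,-0.035,0,-3.1,1,0,0.5,0,0,0,-3.1,1.5,0,0.5,0,0,0,0,3,0,0.5,0,0,0,0,3,0,0.5,0,0,0,0,0,0,0.5]}}

```text
t: 30.3
tool_pos: [0.5658, 0.0827, 0.1503]
tool_rot: [-1.05, 1.442, -1.434]
contact_force: [-0.7, -0.2, -1.1]
opening: 0.043
```

```bash
python3 -c "
from h import *
d=snap('wrist','w15.png')
go(.567,.0815,.135,-18)"
```

```text
t 30.35 pos [0.567  0.0826 0.1527] yaw -18.03 F [-0.4 -0.4 -0.6] open 0.0428 q [ 0.01 -0.01  1.81  0.    1.34  0.33]
  shift cm [0.11 1.77 0.04] turn [ 0.004 -0.     0.001] shift in final frame [0.11 1.77 0.03]
```

View pics/w15.png

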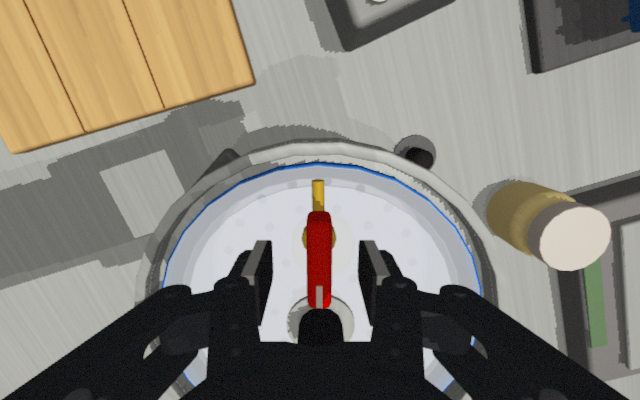

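{"fn": "servo_tool", "kwargs": {"commands": [0,0,0,0.1,1.7,0.15,0.5,0,0,0,0,0.2,0,0,0,0,0,0,0.1,0,0,0,0,0,0,0,0,0], "grip_force": 30}}

```text
t: 30.75
tool_pos: [0.5696, 0.0805, 0.1343]
tool_rot: [-1.043, 1.438, -1.437]
contact_force: [0.0, 0.0, -4.1]
opening: 0.0116
```

```bash
python3 -c "
from h import *
go(.567,.0815,.135,-18)"
```

```text
t 30.75 pos [0.5696 0.0805 0.1343] yaw -18.1 F [ 0.   0.  -4.1] open 0.0116 q [0.01 0.01 1.82 0.   1.31 0.33]
  shift cm [-0.02 -0.07 -0.28] turn [ 0.    -0.002 -0.001] shift in final frame [-0.02 -0.07 -0.28]
```

{"fn": "servo_tool", "kwargs": {"commands": [0,0.12,0,0,0.15,0,0,0,0.145,0,0,0.1,0,0,0,0.145,0,0,0.1,0,0,0,0.145,0,0,0.1,0,0]}}

```text
t: 31.15
tool_pos: [0.5704, 0.0803, 0.1337]
tool_rot: [-0.645, 1.827, -1.827]
contact_force: [-2.6, -0.1, 0.8]
opening: 0.0113
```

```bash
python3 -c "
from h import *
go(.5688,.081,.135,-108)"
```

```text
t 31.15 pos [0.5704 0.0803 0.1337] yaw -50.99 F [-2.6 -0.1  0.8] open 0.0113 q [0.01 0.02 1.82 0.   1.31 0.9 ]
  shift cm [ 0.08 -0.13 -0.16] turn [ 0.001  0.995 -0.002] shift in final frame [ 0.17 -0.13 -0.02]
```

{"fn": "servo_tool", "kwargs": {"commands": [0,0.145,0,0,0.1,-0.05,0,0,0.145,0,0,0.05,0,0,0,0.145,0,0,0.1,0,0,0,0.145,0,0,0.05,0,0,0,0.145,0,0,0.1,0,0,0,0.145,0,0,0.05,0,0,0,0.145,0,0,0.1,0,0,0,0.05,0,0,0,0,0]}}

```text
t: 31.95
tool_pos: [0.572, 0.0793, 0.1344]
tool_rot: [-0.435, -1.992, 1.992]
contact_force: [3.1, -2.8, -2.9]
opening: 0.0116
```

```bash
python3 -c "
from h import *
go(.5688,.081,.135,-110)"
```

```text
t 31.95 pos [0.572  0.0793 0.1344] yaw -114.16 F [ 3.1 -2.8 -2.9] open 0.0116 q [ 0.01  0.01  1.82 -0.    1.3   2.  ]
  shift cm [ 0.36 -0.06 -0.03] turn [ 0.002 -0.073 -0.008] shift in final frame [ 0.36 -0.06 -0.05]
```

{"fn": "servo_tool", "kwargs": {"commands": [0,0,0,0,0.1,0,0.4,0,0,0,0,0,0,0.5,0,0,0,0,0,0,0.5,0,0,0,0,-4,0,0.5,0,0,0,0,-4,0,0.5,0,0,0,0,-2,0,0.5,0,0,0,0,0,0,0.5]}}

```text
t: 32.65
tool_pos: [0.5714, 0.0792, 0.2383]
tool_rot: [-0.433, -1.996, 1.994]
contact_force: [0.8, -0.0, 0.2]
opening: 0.043
```

```bash
python3 -c "
from h import *
d=snap('wrist','w16.png')
go()"
```

```text
t 32.7 pos [0.5708 0.0792 0.2367] yaw -113.94 F [-0.1 -0.3  1.3] open 0.0427 q [ 0.01 -0.07  1.73 -0.    1.48  2.  ]
  shift cm [0. 0. 0.] turn [ 0.002 -0.    -0.008] shift in final frame [0. 0. 0.]
```

View pics/w16.png

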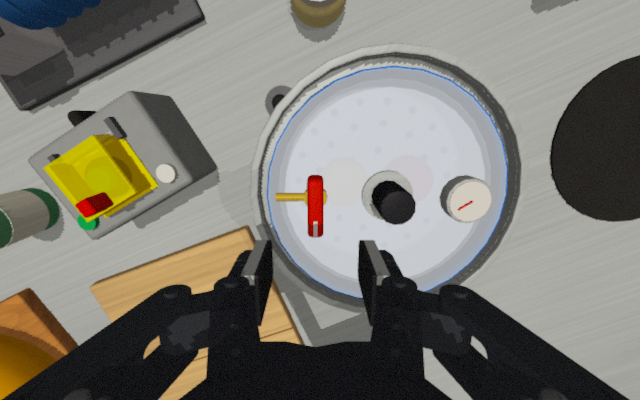

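```bash
python3 -c "
from h import *
d=load('wrist');P=cloud(d)
print('lid: gauge z',px(d,467,197)[2],'knob z',px(d,398,206)[2],'tap z',px(d,316,185)[2],px(d,316,225)[2])
F=d['frame'].astype(int);r,g,b=F[...,0],F[...,1],F[...,2]
box=np.zeros(r.shape,bool);box[90:245,20:220]=1
m=box&(r>110)&(g<50)&(P[...,2]>.136)&(P[...,2]<.15);q=P[m];print('tab top',len(q),q.mean(0),cv2.minAreaRect((q[:,:2]*1000).astype(np.float32)))
m=box&(r>130)&(g>110)&(b<60)&(P[...,2]>.108)&(P[...,2]<.122);q=P[m];print('guard top',len(q),q.mean(0),cv2.minAreaRect((q[:,:2]*1000).astype(np.float32)))
m=box&(abs(r-g)<20)&(abs(P[...,2]-.085)<.004);q=P[m];print('top',len(q),cv2.minAreaRect((q[:,:2]*1000).astype(np.float32)))
for p in [(30,165),(135,92),(185,155),(98,238)]: print(p,px(d,*p,h=.085).round(4),px(d,*p).round(3))
c=d['frame'][80:250,10:230];cv2.imwrite('pics/w16c.png',cv2.resize(c,None,fx=3.5,fy=3.5,interpolation=cv2.INTER_CUBIC)[:,:,::-1])
"
```

```text
lid: gauge z 0.14304502396753235 knob z 0.1605044807624419 tap z 0.16351395660478588 0.16302473507540516
tab top 213 [0.64143844 0.25229024 0.14141771] ((641.2006225585938, 252.8743896484375), (12.974248886108398, 10.76036548614502), 5.442381381988525)
guard top 3704 [0.66628133 0.25263062 0.11560142] ((662.43408203125, 256.2152099609375), (58.33488082885742, 58.189552307128906), 6.005446434020996)
top 6865 ((666.3713989257812, 256.1311340332031), (99.68344116210938, 129.9591064453125), 6.024621963500977)
(30, 165) [0.7016 0.3237 0.085 ] [0.702 0.325 0.084]
(135, 92) [0.7173 0.194  0.085 ] [0.72  0.198 0.077]
(185, 155) [0.6492 0.1813 0.085 ] [0.65  0.19  0.065]
(98, 238) [0.6114 0.3069 0.085 ] [0.611 0.309 0.082]
```

View pics/w16c.png

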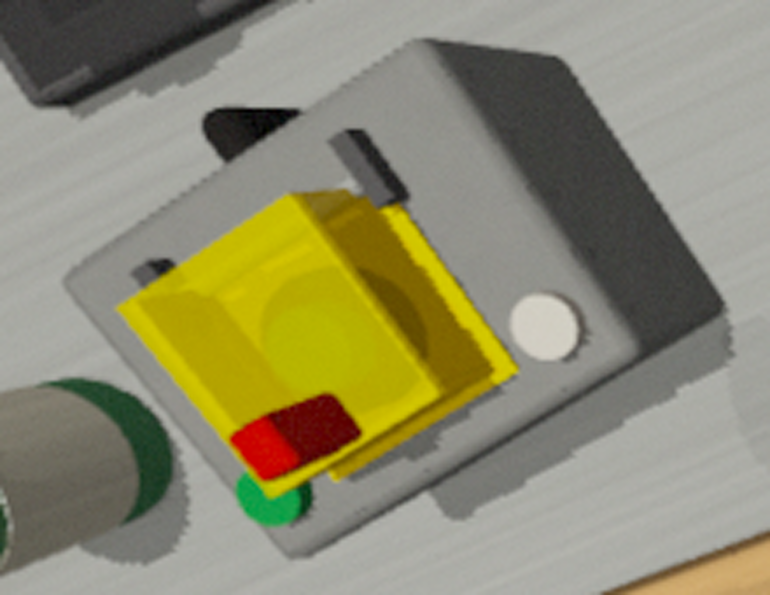

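{"fn": "servo_tool", "kwargs": {"commands": [0,-0.13,0,0,0,0,0,0,-0.13,0,0,0,0,0,0,-0.13,0,0,0,0,0,0,-0.13,0,0,0,0,0]}}

```text
t: 33.1
tool_pos: [0.5679, 0.0792, 0.229]
tool_rot: [-0.135, 2.158, -2.159]
contact_force: [-0.3, 0.2, 1.0]
opening: -0.0002
```

```bash
python3 -c "
from h import *
go(.6164,.2502,.2,-84)"
```

```text
t 33.1 pos [0.5679 0.0792 0.229 ] yaw -82.94 F [-0.3  0.2  1. ] open -0.0002 q [ 0.01 -0.07  1.74 -0.    1.47  1.46]
  shift cm [ -6.92   2.88 -16.37] turn [-0.001  0.019  0.002] shift in final frame [ -6.61   2.9  -16.5 ]
```

{"fn": "servo_tool", "kwargs": {"commands": [0,0.019,0,-1.3,-0.2,-3.3,0,0,0,0,-1.3,-0.2,-3.3,0,0,0,0,-1.3,-0.2,-3.3,0,0,0,0,-1.3,-0.2,-3.3,0,0,0,0,-1.3,-0.2,-3,0,0,0,0,0,0,0,0]}}

```text
t: 33.7
tool_pos: [0.6109, 0.2511, 0.2222]
tool_rot: [-0.138, 2.174, -2.182]
contact_force: [-0.5, -0.2, -0.3]
opening: -0.0002
```

```bash
python3 -c "
from h import *
d=snap('wrist','w17.png');snap('side','d17.png')
go(.6164,.2502,.126,-84)"
```

```text
t 33.8 pos [0.6103 0.2482 0.2218] yaw -84.15 F [-0.2 -0.6 -0.9] open 0.0003 q [ 0.27  0.15  1.52 -0.    1.49  1.74]
  shift cm [-0.86  9.56 -0.18] turn [-0.004 -0.003  0.024] shift in final frame [-0.63  9.58 -0.13]
```

View pics/w17.png

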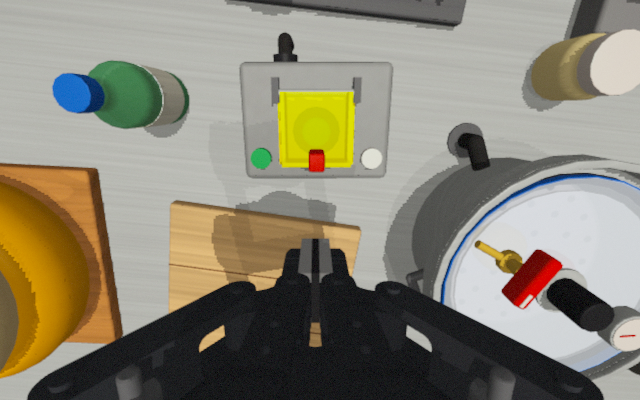

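View pics/d17.png

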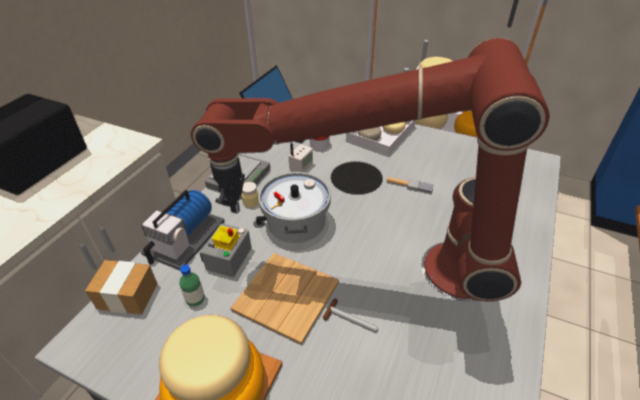

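{"fn": "servo_tool", "kwargs": {"commands": [0,0,0.02,0,2,-0.1,0,0,0,0,0,4,0,0,0,0,0,0,3.2,0,0,0,0,0,0,0,0,0]}}

```text
t: 34.2
tool_pos: [0.6085, 0.2436, 0.1257]
tool_rot: [-0.112, 2.166, -2.18]
contact_force: [-1.1, -0.1, -0.6]
opening: 0.0002
```

```bash
python3 -c "
from h import *
go(.6164,.2502,.126,-84)"
```

```text
t 34.2 pos [0.6085 0.2436 0.1257] yaw -84.37 F [-1.1 -0.1 -0.6] open 0.0002 q [ 0.27  0.21  1.62 -0.01  1.32  1.74]
  shift cm [-0.85 -0.04 -0.58] turn [-0.006 -0.006  0.005] shift in final frame [-0.86 -0.03 -0.57]
```

{"fn": "servo_tool", "kwargs": {"commands": [0,0,0,-0.8,0,-0.55,0,0,0,0,-1.2,-0.1,0,0,0,0,0,-1.2,-0.1,0,0,0,0,0,-1.2,-0.1,0,0]}}

```text
t: 34.6
tool_pos: [0.648, 0.252, 0.1414]
tool_rot: [-0.132, 2.173, -2.192]
contact_force: [-17.0, -6.1, 28.7]
opening: 0.0001
```

```bash
python3 -c "
from h import *
d=snap('wrist','w18.png')
go(.665,.2553,.126,-84)"
```

```text
t 34.65 pos [0.6524 0.2524 0.144 ] yaw -84.45 F [-9.8 -3.7 21.3] open -0.0003 q [ 0.26  0.29  1.49 -0.    1.37  1.74]
  shift cm [-1.31  1.78 -0.18] turn [-0.007 -0.008  0.014] shift in final frame [-1.28  1.8  -0.16]
```

View pics/w18.png

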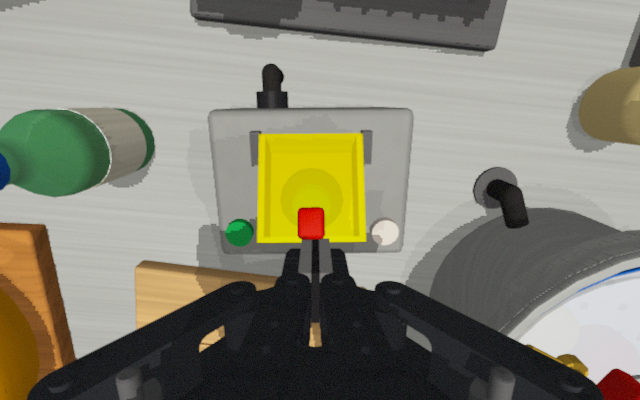

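{"fn": "servo_tool", "kwargs": {"commands": [0,0,0,0.3,-2.5,0,0,0,0,0,0.5,-2,0,0.4,0,0,0,0,0,0,0.4]}}

```text
t: 34.95
tool_pos: [0.6521, 0.2527, 0.2024]
tool_rot: [-0.101, 2.166, -2.176]
contact_force: [0.3, 0.3, -0.2]
opening: 0.0285
```

```bash
python3 -c "
from h import *
d=snap('wrist','w19.png')
P=cloud(d);F=d['frame'].astype(int);r,g,b=F[...,0],F[...,1],F[...,2]
box=np.zeros(r.shape,bool);box[100:265,190:420]=1
m=box&(r>110)&(g<50)&(P[...,2]>.136)&(P[...,2]<.15);q=P[m];print('tab top',len(q),q.mean(0),cv2.minAreaRect((q[:,:2]*1000).astype(np.float32)))
go(.6412,.2525,.123,-84)"
```

```text
tab top 299 [0.64321702 0.25381061 0.14110869] ((642.6463623046875, 253.7440643310547), (12.961404800415039, 10.671530723571777), 5.509507656097412)
t 35.0 pos [0.652  0.2525 0.2013] yaw -84.51 F [ 0.3 -0.2  1.4] open 0.0342 q [ 0.27  0.24  1.45 -0.01  1.44  1.74]
  shift cm [ 1.09  7.82 -0.14] turn [-0.005 -0.009 -0.002] shift in final frame [ 1.07  7.83 -0.11]
```

View pics/w19.png

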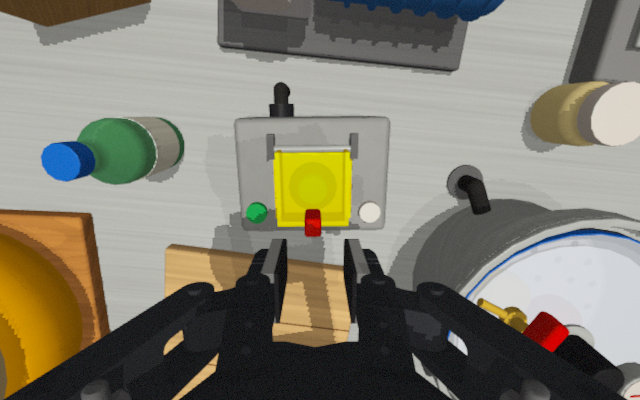

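{"fn": "servo_tool", "kwargs": {"commands": [0,-0.009,0,1.0,1,-0.1,0.4,0,0,0,0,3,0,0.4,0,0,0,0,1.5,0,0.4,0,0,0,0,0,0,0.4]}}

```text
t: 35.4
tool_pos: [0.6405, 0.2519, 0.1408]
tool_rot: [-0.116, 2.161, -2.173]
contact_force: [0.8, -0.2, 0.0]
opening: 0.0341
```

```bash
python3 -c "
from h import *
go(.642,.253,.123,-84)"
```

```text
t 35.4 pos [0.6405 0.2519 0.1408] yaw -83.93 F [ 0.8 -0.2  0. ] open 0.0341 q [ 0.27  0.27  1.53 -0.01  1.35  1.73]
  shift cm [-0.16  1.78 -0.11] turn [-0.005  0.001  0.001] shift in final frame [-0.16  1.78 -0.1 ]
```

{"fn": "servo_tool", "kwargs": {"commands": [0,0,0,-0.15,1.7,-0.1,0.4,0,0,0,0,0.1,0,0,0,0,0,0,0.1,0,0,0,0,0,0,0,0,0], "grip_force": 20}}

```text
t: 35.8
tool_pos: [0.6418, 0.2532, 0.1204]
tool_rot: [-0.117, 2.162, -2.174]
contact_force: [0.9, -0.4, -2.6]
opening: 0.0116
```

```bash
python3 -c "
from h import *
go(.642,.253,.123,-84)"
```

```text
t 35.8 pos [0.6418 0.2532 0.1204] yaw -83.92 F [ 0.9 -0.4 -2.6] open 0.0116 q [ 0.27  0.29  1.54 -0.    1.32  1.74]
  shift cm [-0.01 -0.26  0.02] turn [-0.005  0.001  0.002] shift in final frame [-0.01 -0.26  0.02]
```

{"fn": "servo_tool", "kwargs": {"commands": [0,0,0,-0.78,-0.6,0,0,0,0,0,-0.8,-0.5,0,0,0,0,0,-0.88,-0.37,0,0,0,0,0,-0.88,-0.29,0,0]}}

```text
t: 36.2
tool_pos: [0.6742, 0.2566, 0.1385]
tool_rot: [-0.127, 2.165, -2.179]
contact_force: [-2.9, -0.1, -1.5]
opening: 0.0114
```

```bash
python3 -c "
from h import *
d=snap('side','d20.png')
c=d['frame'][180:300,160:300];cv2.imwrite('pics/d20c.png',cv2.resize(c,None,fx=5,fy=5)[:,:,::-1])
go(.693,.2585,.140,-84)"
```

```text
t 36.25 pos [0.6757 0.2568 0.1389] yaw -83.93 F [-2.3 -0.9  0.9] open 0.0114 q [ 0.26  0.35  1.43 -0.    1.37  1.73]
  shift cm [-1.73 -0.12  0.01] turn [-0.005  0.001  0.008] shift in final frame [-1.73 -0.11  0.01]
```

View pics/d20c.png

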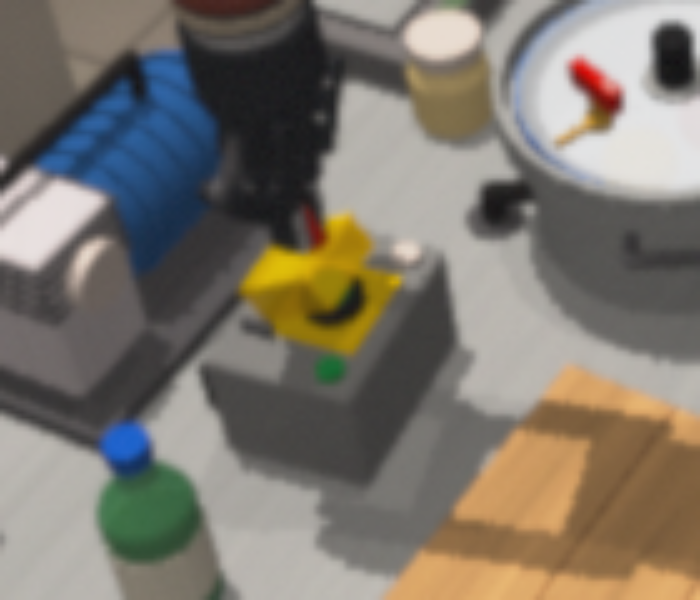

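{"fn": "servo_tool", "kwargs": {"commands": [0,0,0,-0.9,-0.1,0,0,0,0,0,-0.9,0,0,0,0,0,0,-0.9,0.1,0,0,0,0,0,-0.9,0.2,0,0,0,0,0,-0.7,0.3,0,0]}}

```text
t: 36.75
tool_pos: [0.7235, 0.2617, 0.1357]
tool_rot: [-0.119, 2.163, -2.175]
contact_force: [-0.9, -1.1, 1.2]
opening: 0.0115
```

```bash
python3 -c "
from h import *
d=snap('side','d21.png')
c=d['frame'][180:300,160:300];cv2.imwrite('pics/d21c.png',cv2.resize(c,None,fx=5,fy=5)[:,:,::-1])
go(.724,.262,.132,-84)"
```

```text
t 36.8 pos [0.7243 0.2618 0.1353] yaw -83.96 F [-1.7 -0.4  3.3] open 0.0118 q [ 0.25  0.45  1.31 -0.    1.39  1.72]
  shift cm [ 0.03  0.33 -0.03] turn [-0.005  0.001  0.003] shift in final frame [ 0.03  0.33 -0.02]
```

View pics/d21c.png

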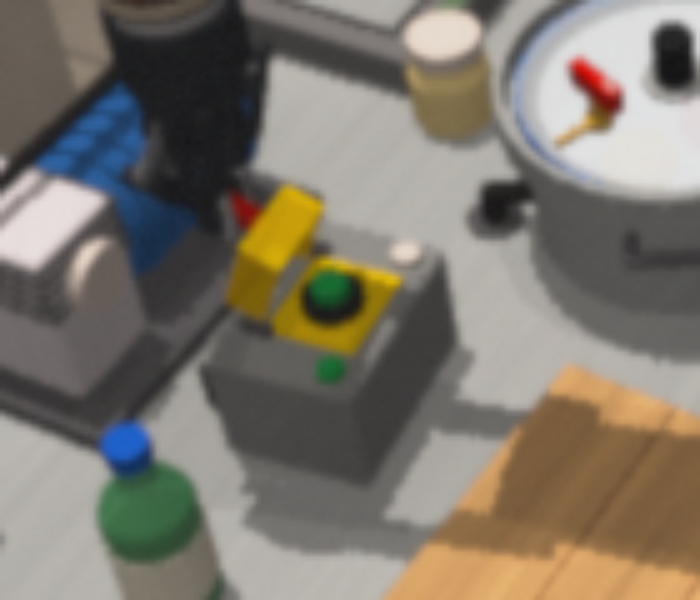

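{"fn": "servo_tool", "kwargs": {"commands": [0,0,0,0,0,0,0.4,0,0,0,0,0,0,0.4,0,0,0,0,-2,0,0.4,0,0,0,0,-3,0,0.4,0,0,0,0,-4,0,0.2,0,0,0,0,0,0,0]}}

```text
t: 37.4
tool_pos: [0.7255, 0.2627, 0.2311]
tool_rot: [-0.113, 2.161, -2.171]
contact_force: [-0.5, 0.9, 0.7]
opening: 0.006
```

```bash
python3 -c "
from h import *
d=snap('side','d22.png')
c=d['frame'][180:300,160:300];cv2.imwrite('pics/d22c.png',cv2.resize(c,None,fx=5,fy=5)[:,:,::-1])
go(.66,.2553,.2,-84)"
```

```text
t 37.45 pos [0.7244 0.2623 0.2278] yaw -83.93 F [0.1 0.5 0. ] open 0.0004 q [ 0.25  0.39  1.23 -0.    1.53  1.72]
  shift cm [6.47 2.79 0.01] turn [-0.005  0.001  0.002] shift in final frame [6.48 2.78 0.03]
```

View pics/d22c.png

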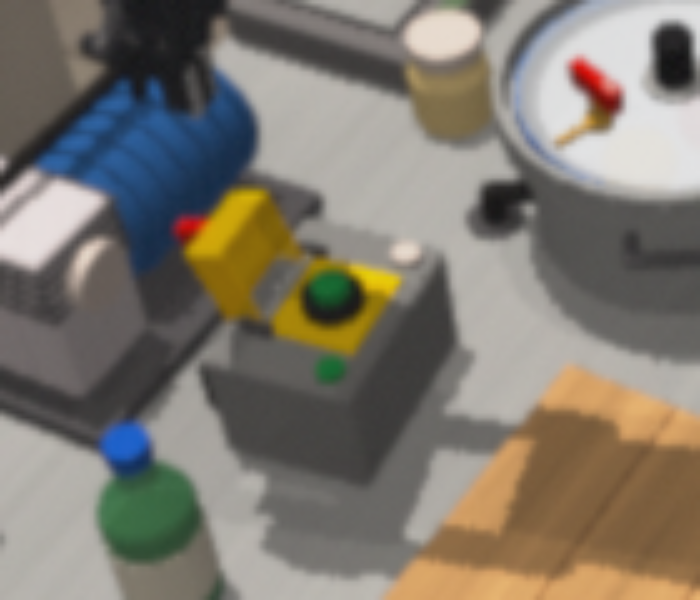

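```bash
python3 -c "
from h import *
d=load('side');print(px(d,226.2,236.8,h=.103),px(d,226,237))"
```

```text
[0.66169472 0.25476017 0.103     ] [0.65871996 0.25898622 0.10753192]
```

{"fn": "servo_tool", "kwargs": {"commands": [0,0,0,3,-0.2,0,0,0,0,0,3,-0.2,0,0,0,0,0,3,-0.2,0,0,0,0,0,3,-0.2,0,0,0,0,0,0,0,0,0]}}

```text
t: 37.95
tool_pos: [0.6, 0.2488, 0.2347]
tool_rot: [-0.118, 2.163, -2.175]
contact_force: [0.6, -0.2, -0.1]
opening: 0.0001
```

```bash
python3 -c "
from h import *
d=snap('wrist','w23.png')
go(.66,.2553,.2,-84)"
```

```text
t 38.0 pos [0.6015 0.2488 0.2349] yaw -83.97 F [ 0.6 -0.2 -0.3] open -0.0002 q [ 0.28  0.11  1.54 -0.    1.49  1.75]
  shift cm [-5.89  3.48 -0.05] turn [-0.005  0.     0.002] shift in final frame [-5.88  3.49 -0.03]
```

View pics/w23.png

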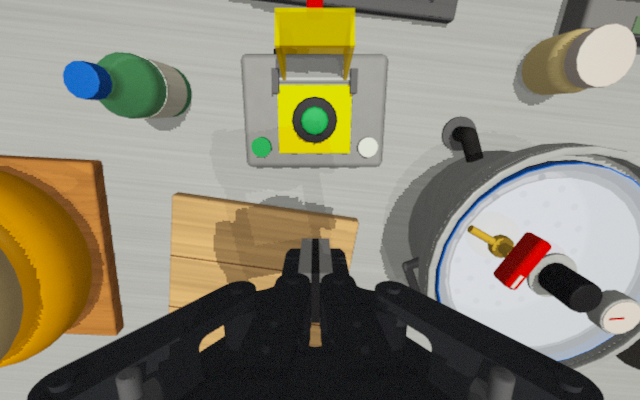

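```bash
python3 -c "
from h import *
d=load('wrist');p=px(d,315,120,h=.103);print(p,px(d,315,120))
print('lid: gauge z',px(d,618,316)[2],'knob',px(d,580,292)[2],'tap',px(d,538,245)[2],px(d,510,275)[2])
go(p[0],p[1],.115,-84)"
```

```text
[0.66081497 0.25512861 0.103     ] [0.66094042 0.25516308 0.10758753]
lid: gauge z 0.14219902275435573 knob 0.16124094946641487 tap 0.16206888753853876 0.16075204255319858
t 38.0 pos [0.6015 0.2488 0.2349] yaw -83.97 F [ 0.6 -0.2 -0.3] open -0.0002 q [ 0.28  0.11  1.54 -0.    1.49  1.75]
  shift cm [-5.98 11.98 -0.07] turn [-0.005  0.     0.002] shift in final frame [-5.960e+00  1.199e+01 -1.000e-02]
```

{"fn": "servo_tool", "kwargs": {"commands": [0,0,0,-2,1,0,0,0,0,0,-2,1,0,0,0,0,0,-2,2,0,0,0,0,0,0,3,0,0,0,0,0,0,3,0,0,0,0,0,0,0,0,0]}}

```text
t: 38.6
tool_pos: [0.6697, 0.2552, 0.1342]
tool_rot: [-0.105, 2.16, -2.169]
contact_force: [0.2, -0.2, -1.3]
opening: -0.0001
```

```bash
python3 -c "
from h import *
go(.6609,.2552,.107,-84)"
```

```text
t 38.6 pos [0.6697 0.2552 0.1342] yaw -84.01 F [ 0.2 -0.2 -1.3] open -0.0001 q [ 0.26  0.33  1.47 -0.01  1.34  1.73]
  shift cm [ 0.89  2.71 -0.11] turn [-0.005 -0.    -0.008] shift in final frame [ 0.87  2.72 -0.1 ]
```

{"fn": "servo_tool", "kwargs": {"commands": [0,0,-0.005,0.9,1,-0.1,0,0,0,0,0,1,0,0,0,0,0,0,0,0,0]}}

```text
t: 38.9
tool_pos: [0.6622, 0.2554, 0.1154]
tool_rot: [-0.106, 2.161, -2.169]
contact_force: [-0.1, 0.2, -0.2]
opening: -0.0005
```

```bash
python3 -c "
from h import *
go(.6609,.2552,.103,-84)"
```

```text
t 38.9 pos [0.6622 0.2554 0.1154] yaw -84.03 F [-0.1  0.2 -0.2] open -0.0005 q [ 0.27  0.33  1.49 -0.01  1.31  1.73]
  shift cm [0.14 1.24 0.  ] turn [-0.004 -0.001 -0.006] shift in final frame [0.13 1.24 0.01]
```

{"fn": "servo_tool", "kwargs": {"commands": [0,0,0,0.1,1.0,0,0,0,0,0,0,0.5,0,0,0,0,0,0,0.4,0,0]}}

```text
t: 39.2
tool_pos: [0.6631, 0.2559, 0.1007]
tool_rot: [-0.101, 2.159, -2.165]
contact_force: [-7.1, -1.4, 24.5]
opening: -0.0
```

```bash
python3 -c "
from h import *
go()
d=snap('side','d24.png')
c=d['frame'][180:300,160:300];cv2.imwrite('pics/d24c.png',cv2.resize(c,None,fx=5,fy=5)[:,:,::-1])
d=snap('wrist','w24.png')
go()"
```

```text
t 39.2 pos [0.6631 0.2559 0.1007] yaw -84.01 F [-7.1 -1.4 24.5] open -0.0 q [ 0.27  0.34  1.5  -0.01  1.28  1.73]
  shift cm [0. 0. 0.] turn [-0.003  0.    -0.011] shift in final frame [0. 0. 0.]
t 39.3 pos [0.6633 0.256  0.1012] yaw -84.01 F [-2.2 -1.2  5.8] open 0.0 q [ 0.27  0.34  1.5  -0.01  1.28  1.73]
  shift cm [0. 0. 0.] turn [-0.003  0.    -0.012] shift in final frame [0. 0. 0.]
```

View pics/d24c.png

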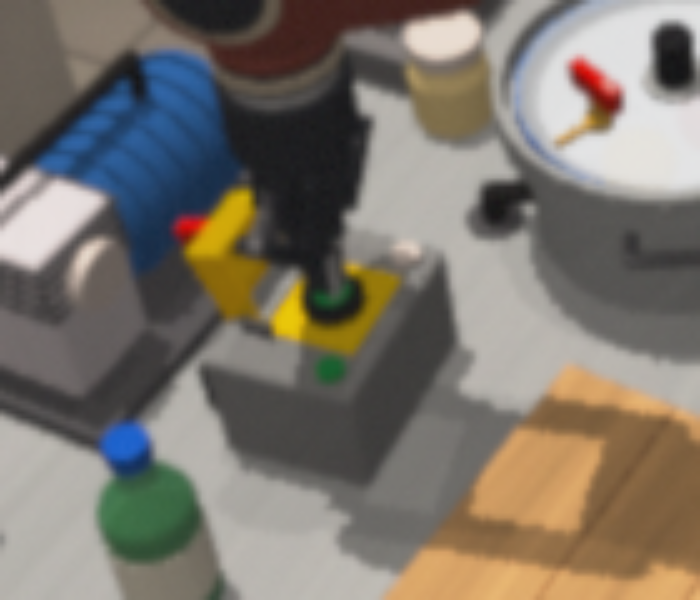

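View pics/w24.png

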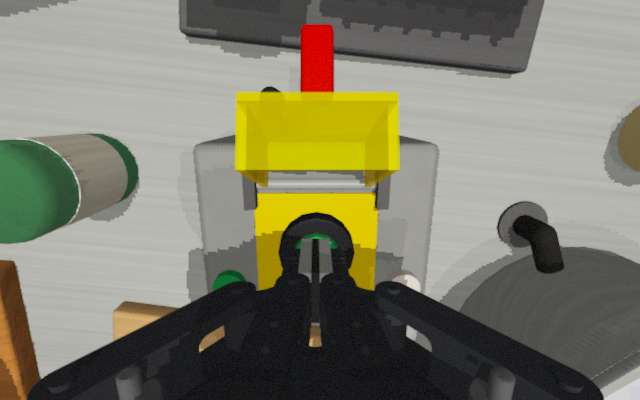

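{"fn": "servo_tool", "kwargs": {"commands": [0,0,0,0,0.35,0,0,0,0,0,0,0.25,0,0,0,0,0,0,0.3,0,0]}}

```text
t: 39.6
tool_pos: [0.6639, 0.2562, 0.1009]
tool_rot: [-0.101, 2.158, -2.165]
contact_force: [-7.8, -2.5, 12.2]
opening: -0.0002
```

```bash
python3 -c "
from h import *
go()
d=snap('side','d25.png')
c=d['frame'][210:250,200:260];cv2.imwrite('pics/d25c.png',cv2.resize(c,None,fx=10,fy=10,interpolation=cv2.INTER_CUBIC)[:,:,::-1])
d=dict(np.load('last_wrist.npz'));print('button while pressed',px(d,306,241),px(d,325,241),'collar',px(d,316,220),px(d,290,240))"
```

```text
t 39.6 pos [0.6639 0.2562 0.1009] yaw -83.99 F [-7.8 -2.5 12.2] open -0.0002 q [ 0.27  0.35  1.5  -0.01  1.28  1.73]
  shift cm [0. 0. 0.] turn [-0.004  0.    -0.012] shift in final frame [0. 0. 0.]
button while pressed [0.67223413 0.26168193 0.10904005] [0.67359711 0.25283598 0.11007495] collar [0.67900524 0.25758301 0.09689999] [0.66753301 0.26966004 0.09857775]
```

View pics/d25c.png

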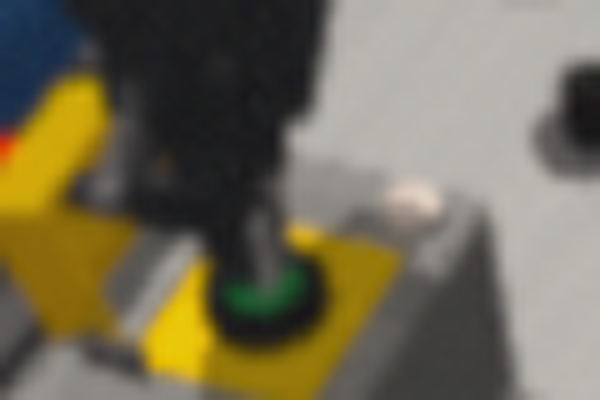

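```bash
python3 -c "
from h import *
for f in ['last_wrist.npz']:
  d=dict(np.load(f));P=cloud(d);F=d['frame'].astype(int);r,g,b=F[...,0],F[...,1],F[...,2]
  m=(g>r+40)&(g>b+20);m[:225]=0;m[255:]=0;m[:,:285]=0;m[:,350:]=0
  print('pressed green',m.sum(),np.percentile(P[m][:,2],[10,50,90]), np.c_[P[m]][:12].round(4))
"

```

```text
pressed green 198 [0.0978495  0.09987823 0.10148599] [[0.6718 0.2578 0.0966]
 [0.6723 0.2574 0.0977]
 [0.6724 0.2569 0.0978]
 [0.6725 0.2564 0.0979]
 [0.6726 0.2559 0.0981]
 [0.6714 0.2599 0.0976]
 [0.6717 0.2594 0.0981]
 [0.6717 0.2588 0.0979]
 [0.6717 0.2583 0.0979]
 [0.6718 0.2578 0.098 ]
 [0.6723 0.2574 0.099 ]
 [0.672  0.2568 0.0982]]
```

{"fn": "servo_tool", "kwargs": {"commands": [0,0,0,0,0.5,0,0,0,0,0,0,0.5,0,0]}}

```text
t: 39.85
tool_pos: [0.6639, 0.2562, 0.1008]
tool_rot: [-0.103, 2.157, -2.167]
contact_force: [-12.7, -3.5, 20.5]
opening: -0.0001
```

{"fn": "servo_tool", "kwargs": {"commands": [0,0,0,0,-2,0,0,0,0,0,0.5,-3,0,0,0,0,0,1,-4,0,0,0,0,0,3,-3,0,0,0,0,0,3,0,0,0,0,0,0,0,0,0,0]}}

```text
t: 40.45
tool_pos: [0.5874, 0.2488, 0.227]
tool_rot: [-0.096, 2.157, -2.163]
contact_force: [0.5, -0.4, -1.4]
opening: -0.0004
```

```bash
python3 -c "
from h import *
d=snap('wrist','w26.png');P=cloud(d);F=d['frame'].astype(int);r,g,b=F[...,0],F[...,1],F[...,2]
m=(g>r+40)&(g>b+20)&(abs(P[...,0]-.661)<.02)&(abs(P[...,1]-.255)<.02)
print('free green',m.sum(),np.percentile(P[m][:,2],[0,10,50,90,100]),P[m].mean(0))
q=P[m];rr=np.hypot(*(q[:,:2]-q[:,:2].mean(0)).T)
for lo,hi in [(0,.004),(.004,.008),(.008,.011),(.011,.014)]: s=q[(rr>=lo)&(rr<hi)];print(lo,len(s),s[:,2].mean() if len(s) else None)
go()"
```

```text
free green 671 [0.09661499 0.10601097 0.10739365 0.10849308 0.37125679] [0.66060844 0.25580948 0.11175486]
0 76 0.10756549645536617
0.004 247 0.12038776783709848
0.008 273 0.10731007831102671
0.011 75 0.10374808146728069
t 40.5 pos [0.5894 0.249  0.2282] yaw -84.0 F [0.5 0.2 0. ] open 0.0001 q [ 0.29  0.08  1.59 -0.01  1.45  1.75]
  shift cm [0. 0. 0.] turn [-0.003  0.    -0.019] shift in final frame [0. 0. 0.]
```

View pics/w26.png

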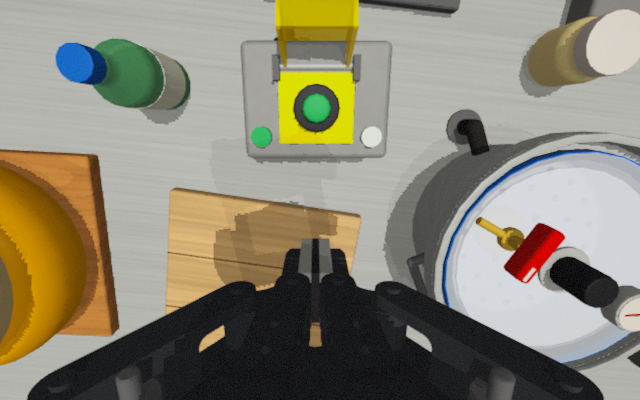

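```bash
python3 -c "
from h import *
snap('scene','s27.png');d=snap('side','d27.png')
c=d['frame'][150:290,170:350];cv2.imwrite('pics/d27c.png',cv2.resize(c,None,fx=4,fy=4,interpolation=cv2.INTER_CUBIC)[:,:,::-1])
go()"
```

```text
t 40.6 pos [0.5902 0.2488 0.2269] yaw -84.03 F [-0.1  0.1 -0.6] open 0.0002 q [ 0.29  0.08  1.59 -0.01  1.45  1.75]
  shift cm [0. 0. 0.] turn [-0.004  0.    -0.017] shift in final frame [0. 0. 0.]
```

View pics/d27c.png

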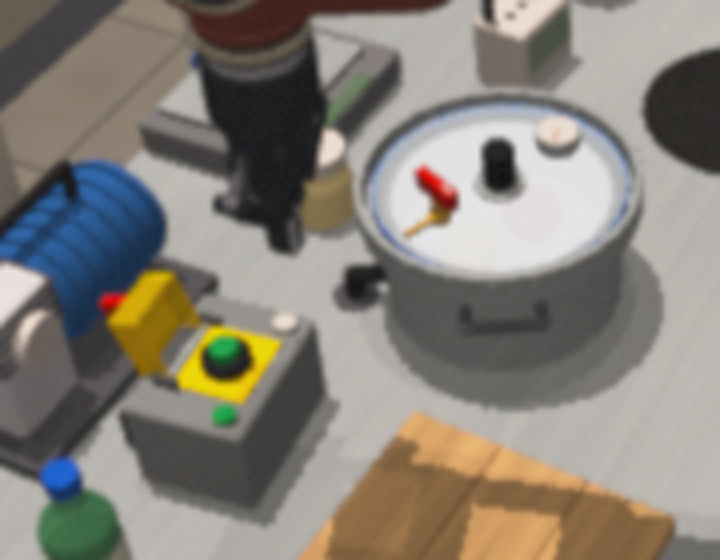

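View pics/s27.png

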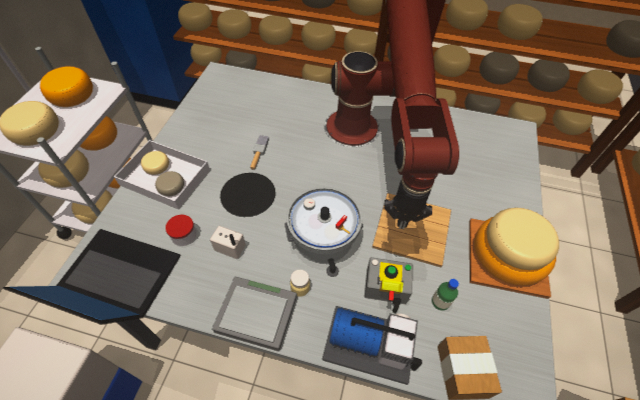

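```bash
python3 -c "
from h import *
print(ticket.finish_job())"
```

```text
the job is handed in; nothing more can be done
None
```

I finished the job at about 41 s and handed it in. My last camera and force checks show every step met, but the hand-in gave no verdict and I had no direct reading of the tap, guard or button joints.

- **Vacuum and lid:** I opened the vent tap about 92°, then laid the lid flat on the mat, knob up. I later set it back on the chamber with the tap open and turned the tap shut.
- **Cheeses:** Only two were on the board, one red and one yellow. Both stood flat on the chamber floor, with tops at about 82 mm and centres about 30 mm either side of the middle. They still showed through the lid after it was seated.
- **Guard:** My first try, pushing the tab with closed fingers, slid onto the top of the tab and pressed on it with about 29 N. I then gripped the tab and swung it over; it fell right back and stayed up.
- **Final views:**
  - The lid lies inside the collar, with the knob top at about 160.5–161 mm and the gauge top at about 142–143 mm, as a seated lid should have.
  - The tap bar lies across the spout.
  - The other things on the table look unmoved, and the arm is clear of everything.
- **Start button:** It came to a hard stop at about 20–25 N, roughly 6 mm down, and sprang back out afterwards. Its free top read about 107.5 mm instead of the stated 103 mm, so I took "fully home" from the hard stop and the 6 mm of travel, not from the absolute height.
- **Turning the tap shut:** The gripper turned about 96° for a 90° tap, so it slipped or the lid turned slightly at the end. Any lid yaw is allowed.

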